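Empty the stir bars from a tall steel beaker into the tray under a low fume-hood sash

ROBOT

A 6-joint arm with a two-finger parallel gripper is mounted at the origin on a cart in front of the work surface, level with it; the furniture and walls round the work are solid. World frame = base frame: x ahead of the robot, y to its left, z up, the work surface at z = 0. Lengths are in m, angles in rad, forces in N, time in s.
With the tool pointing down it reaches from about 0.35 to 0.875 m from the base axis. Payload 4.2 kg.
Tool frame: the origin (TCP) lies between the finger pads; the fingertips stand 11 mm ahead of it and the grasp point (between the pads) lies 8 mm behind it; z points along the fingers, y is the line along which they close (so a half turn about z gives the same grasp; the last joint's range is limited). The gripper opens to 85 mm and grips with 20 to 120 N. Pads are 22 mm wide; open, the fingers measure 114 mm over their backs; the gripper's body (76 mm by 85 mm) begins 54 mm behind the grasp point. The pads swing forward as they close: fully open they stand 13 mm farther back than shut.
Start: joints at [1.577, 0.385, 0.008, 0, -1.194, -0.259], TCP at [0.156, 0.605, 0.242] pointing down, gripper open.
Joint ranges: [-3.14, 3.14], [-1.21, 2.06], [-1.07, 1.41], [-3.16, 2.05], [-2.99, -0.16], [-3.1, 3.1]. Speed limits (rad/s): [2.79, 2.79, 3.14, 3.14, 3.14, 3.14].

INTERFACE

Orientations are given as a 3x3 rotation matrix whose columns are the frame's x, y, z axes.
In Python, from station import * gives the robot as it stands.
- The arm moves only by the tool apply_moves, never from a script. Its argument "series" is a list of rows, each an object with "slide": the shift along the tool's x, y, z scaled (see below), a list of three; "dr": the turn, a rotation vector about the tool's x, y, z scaled (see below), a list of three; "hand": the opening, from 0 (shut) to 1 (fully open). A call has 1 to 12 rows; each row shifts and turns the commanded pose from where the row before left it, along the tool's axes as they then stand; what a row does not reach is not made up. The controller multiplies each number of a shift by 10 cm and each number of a turn by 180 degrees. A row lasts 1/10 s, in which the tool goes at most 50 mm and 8.59 degrees, less where a joint would pass 70% of its speed; a pose out of reach is approached as far as the arm can. A call with a number of a shift or a turn outside -1 to 1 is refused whole. A call with a gripper value outside its range is refused whole. The fingers move at their own pace and stop on an object; "newtons" is the grip in N (left out, the last holds). Time passes only in rows, so rows that do not move let the fingers close. It gives the time, the measured TCP pose, the force, the opening and the grip force at its end, in the units of the state.
- get_state(): the state, without advancing time (a new reading comes with each control period).
- camera(name): name is "scene" or "top" or "wrist"; returns a dict with "frame" (420x560x3 uint8, red, green, blue), "depth" (420x560 float32, m along the optical axis (not along the pixel's ray), 0 where there is no reading), "fx", "fy", "cx", "cy" (pixels), "distortion" ([k1, k2, p1, p2, k3] as OpenCV has them; the pictures are not rectified), "T" (4x4, takes a point from camera to world coordinates). Camera axes: x right, y up, looking along -z (the intrinsics and any distortion apply to the point x, -y, -z); pixel columns grow to the right and rows downward; lengths in m; the calibration is good to about 2 mm. A picture is of the moment at which its call begins.
- sign_off(): hands the job in; it is judged then, once.
The state is a dict: "time": time; "q": joint angles; "dq": joint speeds; "joint_torque": joint torques, N m; "ee_pos": TCP position; "eef_rot": TCP orientation; "wrist_force": force on the tool from outside, world axes, zero at the start; "wrist_torque": the same for the moment, N m; "finger_gap": opening from 0.0 (shut) to 1.0 (fully open); "grip_force": force on a finger pad.
Only numpy, scipy, OpenCV 4.12 (cv2) and the standard library are available. Lean on these libraries where they do the work, as an engineer would, in place of code of your own. Each camera call takes 0.05 s, during which the arm holds its last target. There are 200 camera calls.

TASK

Take the tall steel beaker out of its tilted stand and tip all three stir bars out of it into the steel tray under the low sash of the small bench-top hood, without anything knocking against the hood. Then lay the empty beaker back in its tilted stand, fully home as it was, let go of it, and leave the timer, the tape roll and the marker where they are.

Things in the scene. Friction and masses are not known exactly. Their poses are not given: they have to be found in the camera images.
- beaker_mid (a point): Centre of the tall round steel beaker (46 mm across, 95 mm long, wall 2.5 mm, rim 48 mm, about 0.11 kg), on its axis 47.5 mm from base and rim; z runs from base to mouth. At the start it lies in the tilted stand, axis 45 degrees from vertical, mouth up and away along the stand's +x, its outer half free on both sides: grip across the 46 mm some 19 mm from here towards the mouth.
- beaker_mouth (a point): Centre of the beaker's mouth, on its axis in the plane of the rim, 47.5 mm from beaker_mid. Gripped square to its axis by a tool that leans 45 degrees (pointing down and along the stand's +x), the beaker comes straight out of the V; turning the tool about its own pointing axis by 120 to 140 degrees then puts the mouth below level while the gripper stays leaning, outside the sash.
- bar_a: Magnetic stir bar, white plastic rod with round ends, 40 mm long, 8 mm thick, 12 g. Origin at its centre, z along it. Starts in the beaker, lying lengthwise near its base. Very slippery: the bars slide out when the mouth points at least 20 degrees below level, and stay inside while it points above level.
- bar_b: Second stir bar, same as bar_a, beside it in the beaker.
- bar_c: Third stir bar, same as bar_a, beside it in the beaker.
- stand: Fixed grey plastic stand, footprint 100 x 80 mm; origin at the centre of its underside on the bench. Its V-shaped trough slopes up at 45 degrees towards the stand's +x and is open up and towards -x; a foot plate closes its lower end; it ends 46 mm from the beaker's base. The beaker just lies in it, base against the foot plate, and is lifted out or laid in square to its axis.
- seat_mid (a point): Point fixed to the stand where beaker_mid is when the beaker is home: 13.6 mm along x and 73.6 mm above the stand's origin. Site axes as the stand's.
- seat_mouth (a point): Point fixed to the stand where beaker_mouth is when the beaker is home: 47.2 mm along x and 107.2 mm above the stand's origin. The home beaker's axis runs from seat_mid to seat_mouth.
- hood: Fixed bench-top fume hood, clear walls and roof, white back, aluminium edges; 340 mm wide (y), 220 deep (x), 360 high, walls 8 mm. Origin on the bench at the middle of the front opening; x points into the hood, y to its left. The front is open from the bench to the sash; the clear sash fills the front from 245 mm up to the roof and does not move; a small black pull stands 9 mm in front of it.
- sash_edge (a point): Middle of the sash's lower edge: 245 mm straight above the hood's origin. Nothing of robot or beaker may knock against the hood. Between stand and hood a fixed dark blower box, 200 mm wide, stands straight ahead of the robot with its front about 0.56 m from the robot's axis: carry the beaker past in front of it, mouth kept above level.
- tray: Fixed open steel tray under the sash, 115 (x) x 200 (y) x 35 mm high, wall 4 mm, axes parallel to the hood's. Origin at the centre of its underside on the bench; its front wall stands just inside the opening.
- lab_timer: Bystander: white bench timer, 70 x 62 x 18 mm, flat on the bench; origin under its centre.
- tape_roll: Bystander: roll of tape lying flat, 78 mm across, 19 mm high; origin under its centre.
- marker: Bystander: marker pen lying flat, 132 x 13 x 11 mm; origin under its centre.
Things that resemble listed ones, but are neither listed nor needed, are in the scene too. Leave any green look-alike of the part that bears beaker_mid alone.

How it is judged:
On the way:
1. all three stir bars lie in the tray while the beaker is off its stand (x of bar_a in the frame of tray between -0.0575 and 0.0575 m and y of bar_a in the frame of tray between -0.1 and 0.1 m and z of bar_a in the frame of tray between 0 and 0.032 m and x of bar_b in the frame of tray between -0.0575 and 0.0575 m and y of bar_b in the frame of tray between -0.1 and 0.1 m and z of bar_b in the frame of tray between 0 and 0.032 m and x of bar_c in the frame of tray between -0.0575 and 0.0575 m and y of bar_c in the frame of tray between -0.1 and 0.1 m and z of bar_c in the frame of tray between 0 and 0.032 m and distance between beaker_mid and seat_mid above 0.05 m), for 0.2 s.
At the end, for the whole second after the job is handed in: All three stir bars rest in the tray (their centres inside its walls and below its rim), and the empty beaker lies at rest back in the tilted stand, its middle within 8 mm of the home point and its mouth within 10 mm of its home point (x of bar_a in the frame of tray between -0.0575 and 0.0575 m and y of bar_a in the frame of tray between -0.1 and 0.1 m and z of bar_a in the frame of tray between 0 and 0.032 m and x of bar_b in the frame of tray between -0.0575 and 0.0575 m and y of bar_b in the frame of tray between -0.1 and 0.1 m and z of bar_b in the frame of tray between 0 and 0.032 m and x of bar_c in the frame of tray between -0.0575 and 0.0575 m and y of bar_c in the frame of tray between -0.1 and 0.1 m and z of bar_c in the frame of tray between 0 and 0.032 m and distance between beaker_mid and seat_mid below 0.008 m and distance between beaker_mouth and seat_mouth below 0.01 m and linear speed of beaker below 0.02 m/s and linear speed of each of bar_a, bar_b, bar_c below 0.03 m/s); the robot touches nothing.
It fails at once if the robot or the beaker knocks against the hood (more than 2 N) (contact force between any of the arm, the fingers, beaker and hood above 2 N).
It fails at once if the timer is pushed more than 25 mm from its place (distance of lab_timer from where it was at the start of the episode above 0.025 m).
It fails at once if the roll of tape is pushed more than 25 mm from its place (distance of tape_roll from where it was at the start of the episode above 0.025 m).
It fails at once if the marker is pushed more than 25 mm from its place (distance of marker from where it was at the start of the episode above 0.025 m).
It also fails if it takes over 64 s, if anything falls off the work surface, if the arm or the gripper's body presses on something with over 40 N, if the wrist force passes 120 N, or if a joint passes its speed limit or range.

## Working session

There is one attempt and no reset: what is moved stays moved. The work goes in short steps, Python scripts to look and compute and a tool call to move; the robot and the scene stay as the last step left them, time stands still between calls to the robot, and variables do not carry over. Pictures are saved under pics/ and viewed, at most 10 in all, crops included, and the job is handed in when it is done.

Besides the shell and the picture viewer there is one more tool, called after "Request:" as name([rows], argument=value, ...), one row to a line, values as JSON. apply_moves: Moves the arm, as the interface text tells. Shifts and turns lie within -1 to 1; 1 stands for 10 cm of shift or 180 degrees of turn. Its arguments: {"type":"object","properties":{"series":{"type":"array","items":{"type":"object","properties":{"slide":{"type":"array","items":{"type":"number"}},"dr":{"type":"array","items":{"type":"number"}},"hand":{"type":"number"}}}},"newtons":{"type":"number"}},"required":["series"]}

```bash
ls; mkdir -p pics
cat > h.py <<'E'
from station import *
import numpy as np, cv2
def pts(c):
    """world point for each pixel from depth"""
    h,w=c["depth"].shape
    K=np.array([[c["fx"],0,c["cx"]],[0,c["fy"],c["cy"]],[0,0,1.]])
    uv=np.stack(np.meshgrid(np.arange(w),np.arange(h)),-1).reshape(-1,1,2).astype(float)
    n=cv2.undistortPoints(uv,K,np.array(c["distortion"])).reshape(h,w,2)
    d=c["depth"]
    P=np.stack([n[...,0]*d,-n[...,1]*d,-d],-1)
    T=np.array(c["T"])
    return P@T[:3,:3].T+T[:3,3]
E
python3 - <<'E'
from h import *
for n in("scene","top"):
    c=camera(n); cv2.imwrite(f"pics/{n}.png",c["frame"][...,::-1]); np.savez(f"{n}.npz",**c)
    print(n,np.array(c["T"]).round(3),c["fx"],(c["depth"]>0).mean())
s=get_state();print(s)
E
```

```text
pics
scene [[-0.369  0.806 -0.463 -0.298]
 [-0.93  -0.323  0.177  0.286]
 [-0.007  0.496  0.868  1.669]
 [ 0.     0.     0.     1.   ]] 519.6891241588311 0.9959608843537415
top [[-0.009  0.983 -0.182  0.216]
 [-1.    -0.005  0.021  0.004]
 [ 0.02   0.183  0.983  1.679]
 [ 0.     0.     0.     1.   ]] 538.3214725722502 0.9959438775510204
{'time': 0.1, 'q': array([ 1.57657306e+00,  3.85504835e-01,  6.79903201e-03, -4.12199543e-04,
       -1.19396471e+00, -2.58585034e-01]), 'dq': array([-1.46845500e-03, -1.46154251e-03,  3.58034966e-03,  3.46241702e-03,
        5.56555015e-05, -2.27060476e-03]), 'joint_torque': array([-7.83033956e-04, -3.93318951e+01,  1.88927883e+01,  4.19789672e+00,
       -2.58142732e-03, -1.01102657e-06]), 'ee_pos': array([0.15619964, 0.60468127, 0.24133342]), 'eef_rot': array([[ 9.68175798e-01, -2.50270823e-01, -3.72444766e-04],
       [-2.50271076e-01, -9.68173986e-01, -1.87634337e-03],
       [ 1.09002666e-04,  1.90984240e-03, -9.99998170e-01]]), 'wrist_force': array([ 0.17627832, -0.22351198,  0.21740087]), 'wrist_torque': array([-0.02567202, -0.00173609, -0.01576658]), 'grip_force': 0.0, 'finger_gap': 0.9962568851442103}
```

View pics/scene.png

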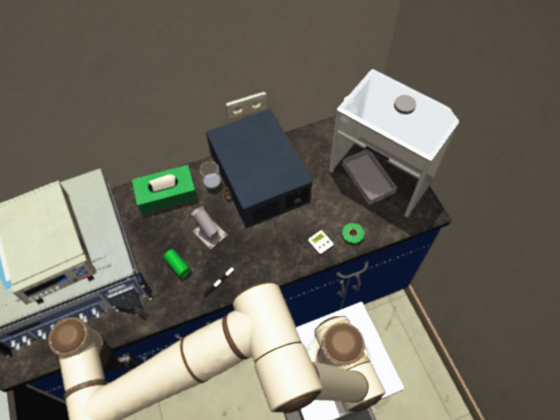

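View pics/top.png

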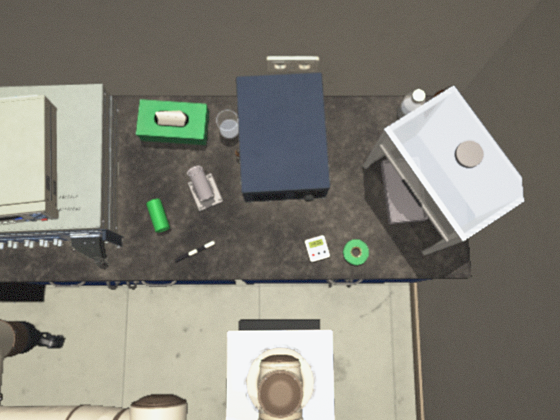

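The scene and top views show the steel beaker in its stand at about top (204,185), with its mouth up-left at about (198,170). A green look-alike is at (158,215), the blower box at (283,135), the marker at (195,250), the timer at (317,248), the tape at (356,252), the tray at (403,190), and the hood is turned, roof centre about (455,160).

```bash
cat > m.py <<'E'
from h import *
from scipy.ndimage import label
for n,box in(("scene",(170,190,250,260)),("top",(170,150,235,222))):
    c=dict(np.load(n+".npz")); P=pts(c); f=c["frame"].astype(int)
    u0,v0,u1,v1=box
    m=np.zeros(P.shape[:2],bool); m[v0:v1,u0:u1]=1
    sat=f.max(-1)-f.min(-1)
    m&=(P[...,2]>0.006)&(sat<60)
    L,k=label(m); s=np.bincount(L.ravel());s[0]=0; m=L==s.argmax()
    Q=P[m]; print(n,m.sum(),Q.min(0).round(3),Q.max(0).round(3))
    r=cv2.minAreaRect(Q[:,:2].astype(np.float32)); print("rect",r, cv2.boxPoints(r).round(3).tolist())
    np.save(n+"_bk.npy",np.c_[Q,f[m]])
    H=P[(P[...,1]<-0.2)&(P[...,2]>0.335)&(P[...,2]<0.40)]
    r=cv2.minAreaRect(H[:,:2].astype(np.float32)); print("roof",np.median(H[:,2]),r,cv2.boxPoints(r).round(3).tolist())
    for nm,(u,v) in ({"tray":(405,195),"timer":(317,248),"tape":(348,252),"box":(283,180)} if n=="top" else {"tray":(370,175),"timer":(320,241),"tape":(346,232),"box":(260,170)}).items():
        print(nm,P[v,u].round(3))
    z=P[...,2]
    v=(np.clip(z,0,0.4)/0.4*255).astype(np.uint8)
    cv2.imwrite(f"pics/{n}_z.png",cv2.resize(v[50:280,:] if n=="top" else v[50:280],None,fx=1.4,fy=1.4))
    B=P[(abs(P[...,1])<0.2)&(P[...,2]>0.1)&(P[...,0]>0.45)]
    print("boxext",B.min(0).round(3),B.max(0).round(3))
E
python3 m.py
python3 - <<'E'
import cv2,numpy as np
a=cv2.imread('pics/top.png')[70:280,120:540];b=cv2.imread('pics/scene.png')[60:270,150:470]
a=cv2.resize(a[75:155,40:110],(350,400));b=cv2.resize(b[115:195,15:95],(400,400));cv2.imwrite('pics/zoom.png',np.hstack([a,b]))
E
```

```text
scene 593 [-0.298  0.066  0.006] [0.709 0.286 1.669]
rect ((0.1993376910686493, 0.16950635612010956), (0.08840493112802505, 1.0175178050994873), 81.8187484741211) [[-0.3109999895095825, 0.1979999989271164], [0.6970000267028809, 0.05299999937415123], [0.7089999914169312, 0.14100000262260437], [-0.2980000078678131, 0.28600001335144043]]
roof 0.3625728976468605 ((0.4308677613735199, -0.40796801447868347), (0.9953844547271729, 0.41357725858688354), 0.10852889716625214) [[-0.06700000166893005, -0.20200000703334808], [-0.06599999964237213, -0.6159999966621399], [0.9290000200271606, -0.6140000224113464], [0.9279999732971191, -0.20000000298023224]]
tray [ 0.586 -0.404  0.007]
timer [ 0.399 -0.115  0.014]
tape [ 0.393 -0.212  0.024]
box [0.666 0.004 0.159]
boxext [ 0.537 -0.2    0.1  ] [0.931 0.2   0.735]
top 585 [0.216 0.004 0.006] [0.665 0.287 1.679]
rect ((0.44236719608306885, 0.12889936566352844), (0.5130840539932251, 0.0687171071767807), 36.50338363647461) [[0.2160000056028366, 0.004000000189989805], [0.25699999928474426, -0.050999999046325684], [0.6690000295639038, 0.2540000081062317], [0.628000020980835, 0.3089999854564667]]
roof 0.3629366842297814 ((0.43875399231910706, -0.41080737113952637), (0.972525417804718, 0.4144400954246521), 0.41337305307388306) [[-0.04899999871850014, -0.2070000022649765], [-0.04600000008940697, -0.621999979019165], [0.9259999990463257, -0.6150000095367432], [0.9240000247955322, -0.20000000298023224]]
tray [ 0.564 -0.403  0.007]
timer [ 0.395 -0.118  0.017]
tape [ 0.382 -0.214  0.019]
box [0.216 0.004 1.679]
boxext [ 0.54 -0.2   0.1 ] [0.926 0.2   0.539]
```

View pics/zoom.png

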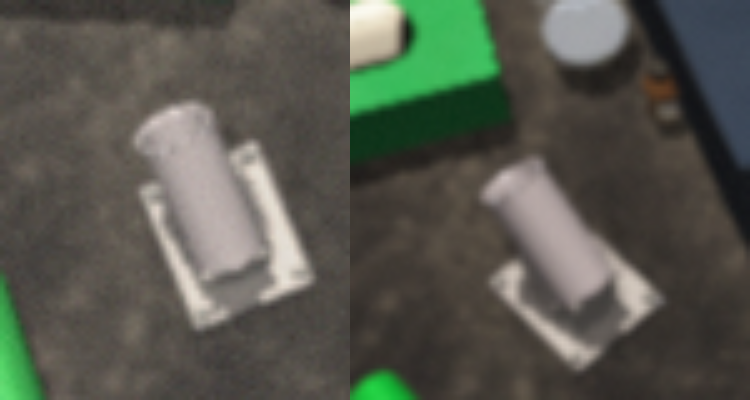

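The zoom shows the beaker lying in its stand, mouth up and left. The stand's white plate has corners near top pixels (200,210), (222,201), (210,174) and (188,183). Next I'll fit the plate and beaker from the depth points, and the hood with invalid pixels excluded.

```bash
cat > m2.py <<'E'
from h import *
from scipy.ndimage import label
A=[];F=[]
for n in("scene","top"):
    c=dict(np.load(n+".npz")); P=pts(c); f=c["frame"].astype(int); ok=c["depth"]>0
    sat=f.max(-1)-f.min(-1); V=f.max(-1)
    reg=ok&(P[...,0]>0.48)&(P[...,0]<0.68)&(P[...,1]>0.12)&(P[...,1]<0.30)&(P[...,2]<0.2)
    g=reg&(f[...,1]>f[...,0]+40)
    m=reg&(P[...,2]>0.006)&~g&(V>60)
    L,k=label(m); s=np.bincount(L.ravel());s[0]=0; m=L==s.argmax()
    Q=P[m]
    print(n,m.sum(),Q.min(0).round(3),Q.max(0).round(3))
    lo=Q[Q[:,2]<0.03]; r=cv2.minAreaRect(lo[:,:2].astype(np.float32)); print(" plate",np.round(r[0],4),np.round(r[1],4),round(r[2],1), np.median(lo[:,2]))
    hi=Q[Q[:,2]>0.06]; A.append(hi)
    H=P[ok&(P[...,1]<-0.2)&(P[...,0]>0.4)&(P[...,2]>0.345)&(P[...,2]<0.375)]
    r=cv2.minAreaRect(H[:,:2].astype(np.float32)); print(" roof",len(H),np.round(r[0],4),np.round(r[1],4),round(r[2],1), cv2.boxPoints(r).round(3).tolist())
    t=ok&(P[...,0]>0.4)&(P[...,0]<.75)&(P[...,1]<-0.28)&(P[...,1]>-.6)&(P[...,2]>0.026)&(P[...,2]<0.042)&(V<200)
    L,k=label(t,np.ones((3,3)));
    for i in range(1,k+1):
        q=P[L==i]
        if len(q)>25: r=cv2.minAreaRect(q[:,:2].astype(np.float32)); print(" traywall",len(q),np.round(r[0],4),np.round(r[1],4),round(r[2],1))
    # bystanders, box
    for nm,mk in dict(timer=(P[...,2]>0.01)&(P[...,2]<.03)&(abs(P[...,1]+.115)<.06)&(abs(P[...,0]-.4)<.07),
                      tape=(f[...,1]>f[...,0]+40)&(abs(P[...,1]+.22)<.08)&(abs(P[...,0]-.39)<.08),
                      green=(f[...,1]>f[...,0]+40)&(abs(P[...,1]-.33)<.12)&(abs(P[...,0]-.5)<.13),
                      marker=(P[...,2]>0.006)&(P[...,2]<.02)&(abs(P[...,1]-.22)<.1)&(abs(P[...,0]-.41)<.05),
                      box=(abs(P[...,1])<.16)&(P[...,0]>.45)&(P[...,2]>.06)&(P[...,2]<.3)).items():
        q=P[mk&ok]
        if len(q): print(" ",nm,len(q),np.percentile(q,[1,99],axis=0).round(3).tolist())
    np.save(n+"_bk.npy",Q)
# beaker fit: cylinder with axis tilt 45, radius 23
from scipy.optimize import least_squares
hi=np.vstack(A)
def res(p):
    yaw,cx,cy,tz=p
    a=np.array([np.cos(yaw),np.sin(yaw),1])/2**.5
    d=hi-np.array([cx,cy,tz]); d-=np.outer(d@a,a)
    return np.linalg.norm(d,axis=1)-.023
# fix position along axis by holding tz
def r3(p): return res([p[0],p[1],p[2],.0736])
s=least_squares(r3,[.3,.57,.18],loss="soft_l1",f_scale=.002); print(s.x,np.sqrt(np.mean(s.fun**2)))
y=s.x[0];a=np.array([np.cos(y),np.sin(y),1])/2**.5
pr=np.vstack([np.load(n+"_bk.npy") for n in("scene","top")])-np.r_[s.x[1:],.0736]
print("axial ext", np.percentile(pr@a,[0,1,99,100]))
E
python3 m2.py
```

```text
scene 493 [0.53  0.206 0.006] [0.674 0.278 0.127]
 plate [0.5996 0.2392] [0.1403 0.0634] 12.8 0.008891642365572827
 roof 6844 [ 0.6639 -0.4079] [0.5281 0.4124] 0.3 [[0.39899998903274536, -0.2029999941587448], [0.4009999930858612, -0.6150000095367432], [0.9290000200271606, -0.6129999756813049], [0.9269999861717224, -0.20000000298023224]]
 traywall 187 [ 0.5706 -0.3909] [0.1906 0.1202] 6.4
 traywall 46 [ 0.6648 -0.3457] [0.0402 0.0754] 42.4
  timer 287 [[0.356, -0.147, 0.01], [0.433, -0.077, 0.026]]
  tape 322 [[0.347, -0.281, -0.007], [0.426, -0.196, 0.027]]
  green 409 [[0.453, 0.346, -0.003], [0.568, 0.41, 0.053]]
  marker 164 [[0.362, 0.127, 0.006], [0.456, 0.319, 0.019]]
  box 10155 [[0.543, -0.15, 0.067], [0.925, 0.153, 0.294]]
top 581 [0.542 0.204 0.006] [0.665 0.287 0.129]
 plate [0.6003 0.2459] [0.1186 0.0686] 37.9 0.008223555298671581
 roof 12448 [ 0.6617 -0.4088] [0.5236 0.4152] 0.2 [[0.39899998903274536, -0.20200000703334808], [0.4009999930858612, -0.6169999837875366], [0.9240000247955322, -0.6150000095367432], [0.9229999780654907, -0.20000000298023224]]
 traywall 178 [ 0.576  -0.3935] [0.2012 0.1161] 5.7
  timer 407 [[0.356, -0.149, 0.01], [0.432, -0.081, 0.025]]
  tape 427 [[0.345, -0.279, -0.005], [0.424, -0.201, 0.028]]
  green 486 [[0.452, 0.344, -0.004], [0.553, 0.406, 0.052]]
  marker 182 [[0.362, 0.121, 0.006], [0.456, 0.318, 0.018]]
  box 13990 [[0.543, -0.149, 0.074], [0.922, 0.151, 0.293]]
[0.40255705 0.59112706 0.24132574] 0.003289819196083622
axial ext [-0.08943708 -0.08137115  0.04793955  0.05068596]
```

```bash
cat >> h.py <<'E'
from scipy.spatial.transform import Rotation as Ro
def go(p,R=None):
    """remaining shift (world m, tool axes units) and turn (tool rotvec units)"""
    s=get_state(); T=s["eef_rot"]; d=np.array(p)-s["ee_pos"]
    print("now",s["ee_pos"].round(4),"q",s["q"].round(2),"t",round(s["time"],2),"F",s["wrist_force"].round(1))
    print("world",d.round(4),"slide",(T.T@d/.1).round(3))
    if R is not None:
        rv=Ro.from_matrix(T.T@R).as_rotvec()/np.pi
        print("dr",rv.round(3),"deg",round(np.linalg.norm(rv)*180,1),"slide after turn",(R.T@d/.1).round(3))
def tool(yaw,lean=np.pi/4,roll=0):
    """z leans forward along yaw, y to the right, x = beaker axis; then roll about z"""
    h=np.array([np.cos(yaw),np.sin(yaw),0]); u=np.array([0,0,1.])
    z=h*np.sin(lean)-u*np.cos(lean); y=np.cross(h,u); x=np.cross(y,z)
    return np.c_[x,y,z]@Ro.from_rotvec([0,0,roll]).as_matrix()
E
cat > m3.py <<'E'
from h import *
from scipy.ndimage import label, binary_erosion
for n in("scene","top"):
    c=dict(np.load(n+".npz")); P=pts(c); f=c["frame"].astype(int); ok=c["depth"]>0
    m=ok&(P[...,1]<-0.2)&(P[...,0]>0.4)&(P[...,2]>0.35)&(P[...,2]<0.372)
    L,k=label(binary_erosion(m)); s=np.bincount(L.ravel());s[0]=0; m=L==s.argmax()
    r=cv2.minAreaRect(P[m][:,:2].astype(np.float32)); print(n,"roof",m.sum(),np.round(r[0],4),np.round(r[1],4),round(r[2],1))
    ang=np.deg2rad(r[2]); X=np.array([np.cos(ang),np.sin(ang)])
    cand=[np.array([np.cos(ang+k*np.pi/2),np.sin(ang+k*np.pi/2)]) for k in range(4)]
    X=min(cand,key=lambda v:np.linalg.norm(v-np.array([.57,-.82]))); Y=np.array([-X[1],X[0]])
    O=np.array(r[0])-.11*X; print(" hood yaw",np.rad2deg(np.arctan2(X[1],X[0])).round(1),"origin",O.round(4))
    q=P-np.r_[O,0]; hx=q[...,0]*X[0]+q[...,1]*X[1]; hy=q[...,0]*Y[0]+q[...,1]*Y[1]
    t=ok&(hx>-.03)&(hx<.16)&(abs(hy)<.145)&(P[...,2]>0.025)&(P[...,2]<0.045)
    hh=np.c_[hx[t],hy[t]]; print(" wall pts",t.sum(), np.percentile(hh,[1,5,50,95,99],axis=0).round(3).tolist())
    t=ok&(hx>-.05)&(hx<.16)&(abs(hy)<.145)
    b=np.arange(-.05,.16,.01); print(" z by hx (|hy|<.06):",[(round(x,3),np.median(P[t&(abs(hy)<.06)&(hx>=x)&(hx<x+.01)][:,2]).round(3)) for x in b if (t&(abs(hy)<.06)&(hx>=x)&(hx<x+.01)).sum()>3])
    b=np.arange(-.14,.14,.01); print(" z by hy (.03<hx<.09):",[(round(x,3),np.median(P[t&(hx>.03)&(hx<.09)&(hy>=x)&(hy<x+.01)][:,2]).round(3)) for x in b if (t&(hx>.03)&(hx<.09)&(hy>=x)&(hy<x+.01)).sum()>3])
    q=P[ok&(P[...,2]>.1)&(P[...,2]<.3)&(abs(P[...,1])<.14)&(P[...,0]>.5)]; print("box z",np.median(q[:,2]),q[:,0].min(), np.percentile(q[:,1],[1,99]))
    if n=="top":
        K=np.array([[c["fx"],0,c["cx"]],[0,c["fy"],c["cy"]],[0,0,1.]])
        u=cv2.undistortPoints(np.array([[[200,210.]],[[222.4,200.6]],[[210,173.6]],[[188.6,182.6]]]),K,c["distortion"]).reshape(-1,2)
        d=np.c_[u[:,0],-u[:,1],-np.ones(4)]@c["T"][:3,:3].T; o=c["T"][:3,3]
        C=o+d*((.008-o[2])/d[:,2])[:,None]; print(C.round(4),C.mean(0))
E
python3 m3.py
python3 -c "
from h import *
y=.4;a=np.array([np.cos(y),np.sin(y),1])/2**.5
g=np.array([.591,.241,.0736])+.019*a
R=tool(y);p=g+.008*R[:,2]-.10*R[:,2]
print(g,p,R.round(3));go(p,R)"
```

```text
scene roof 5102 [ 0.5688 -0.4608] [0.3679 0.2376] 32.7
 hood yaw -57.3 origin [ 0.5095 -0.3681]
 wall pts 243 [[-0.029, -0.067], [-0.025, -0.059], [0.063, 0.03], [0.136, 0.137], [0.142, 0.142]]
 z by hx (|hy|<.06): [(np.float64(-0.05), np.float64(-0.001)), (np.float64(-0.04), np.float64(0.001)), (np.float64(-0.03), np.float64(0.001)), (np.float64(-0.02), np.float64(0.016)), (np.float64(-0.01), np.float64(0.289)), (np.float64(0.0), np.float64(0.307)), (np.float64(0.01), np.float64(0.359)), (np.float64(0.02), np.float64(0.358)), (np.float64(0.03), np.float64(0.359)), (np.float64(0.04), np.float64(0.359)), (np.float64(0.05), np.float64(0.357)), (np.float64(0.06), np.float64(0.359)), (np.float64(0.07), np.float64(0.358)), (np.float64(0.08), np.float64(0.358)), (np.float64(0.09), np.float64(0.359)), (np.float64(0.1), np.float64(0.361)), (np.float64(0.11), np.float64(0.362)), (np.float64(0.12), np.float64(0.361)), (np.float64(0.13), np.float64(0.362)), (np.float64(0.14), np.float64(0.36)), (np.float64(0.15), np.float64(0.36))]
 z by hy (.03<hx<.09): [(np.float64(-0.14), np.float64(0.362)),
[... 3234 characters left out ...]
float64(0.361)), (np.float64(0.12), np.float64(0.361)), (np.float64(0.13), np.float64(0.361)), (np.float64(0.14), np.float64(0.36))]
box z 0.15762889676439718 0.5396722236026148 [-0.13591552  0.12749549]
[[0.5187 0.247  0.008 ]
 [0.5485 0.1773 0.008 ]
 [0.6363 0.2177 0.008 ]
 [0.6072 0.2848 0.008 ]] [0.57766783 0.23168782 0.008     ]
[0.60337448 0.24623185 0.08703503] [0.54345594 0.22089869 0.15208885] [[ 0.651  0.389  0.651]
 [ 0.275 -0.921  0.275]
 [ 0.707  0.    -0.707]]
now [0.1562 0.6047 0.2413] q [ 1.58  0.39  0.01 -0.   -1.19 -0.26] t 0.1 F [ 0.2 -0.2  0.2]
world [ 0.3873 -0.3838 -0.0892] slide [4.71  2.745 0.898]
dr [ 0.082  0.241 -0.197] deg 57.9 slide after turn [0.834 5.043 2.096]
```

Request:
apply_moves([
  {"dr": [0.01,0.03,-0.025],"slide": [0,0,0],"hand": 1},
  {"dr": [0.01,0.03,-0.025],"slide": [0,0,0],"hand": 1},
  {"dr": [0.01,0.03,-0.025],"slide": [0,0,0],"hand": 1},
  {"dr": [0.01,0.03,-0.025],"slide": [0,0,0],"hand": 1},
  {"dr": [0.01,0.03,-0.025],"slide": [0,0,0],"hand": 1},
  {"dr": [0.01,0.03,-0.025],"slide": [0,0,0],"hand": 1},
  {"dr": [0.01,0.03,-0.025],"slide": [0,0,0],"hand": 1},
  {"dr": [0.01,0.03,-0.025],"slide": [0,0,0],"hand": 1},
])

```text
time: 0.9
ee_pos: [0.1552, 0.6051, 0.2419]
eef_rot: [[0.646, 0.401, 0.649], [0.289, -0.916, 0.277], [0.706, 0.008, -0.708]]
wrist_force: [1.0, 0.5, 1.0]
finger_gap: 0.998
grip_force: 0.0
```

Request:
apply_moves([
  {"dr": [0,0,0],"slide": [0.07,0.42,0.12],"hand": 1},
  {"dr": [0,0,0],"slide": [0.07,0.42,0.12],"hand": 1},
  {"dr": [0,0,0],"slide": [0.07,0.42,0.12],"hand": 1},
  {"dr": [0,0,0],"slide": [0.07,0.42,0.12],"hand": 1},
  {"dr": [0,0,0],"slide": [0.07,0.42,0.12],"hand": 1},
  {"dr": [0,0,0],"slide": [0.07,0.42,0.12],"hand": 1},
  {"dr": [0,0,0],"slide": [0.07,0.42,0.12],"hand": 1},
  {"dr": [0,0,0],"slide": [0.07,0.42,0.12],"hand": 1},
])

```text
time: 1.7
ee_pos: [0.3769, 0.3483, 0.2386]
eef_rot: [[0.67, 0.375, 0.641], [0.29, -0.927, 0.239], [0.684, 0.026, -0.729]]
wrist_force: [1.1, 1.0, -0.1]
finger_gap: 0.997
grip_force: 0.0
```

```bash
python3 -c "
from h import *
y=.41;a=np.array([np.cos(y),np.sin(y),1])/2**.5
g=np.array([.591,.239,.0736])+.019*a
R=tool(y);p=g+.008*R[:,2]-.16*R[:,2]
print(p);go(p,R)"
```

```text
[0.50474919 0.20151271 0.19451526]
now [0.3769 0.3483 0.2386] q [ 0.75 -0.03 -1.03  2.05 -0.3  -0.75] t 1.7 F [ 1.1  1.  -0.1]
world [ 0.1278 -0.1467 -0.0441] slide [0.129 1.828 0.791]
dr [ 0.012  0.01  -0.   ] deg 2.8 slide after turn [0.104 1.855 0.727]
```

```bash
cat > kin.py <<'E'
from h import *
from scipy.optimize import least_squares
def rx(a):return Ro.from_euler('x',a).as_matrix()
def ry(a):return Ro.from_euler('y',a).as_matrix()
def rz(a):return Ro.from_euler('z',a).as_matrix()
def fk(q,k,s4,s6,M):
    a1,e,h,L2,L3,a3,d=k
    A=rz(q[0]); B=A@ry(q[1]); C=A@ry(q[1]-q[2]); W=C@rx(s4*q[3])@ry(-q[4])@rx(s6*q[5])
    return A@[a1,e,h]+B@[0,0,L2]+C@[L3,0,a3]+W@[d,0,0], W@M
LO=np.array([-3.14,-1.21,-1.07,-3.16,-2.99,-3.1]);HI=np.array([3.14,2.06,1.41,2.05,-.16,3.1])
E
cat > fit.py <<'E'
from kin import *
import pickle
D=[(np.array([1.57657306e+00,3.85504835e-01,6.79903201e-03,-4.12e-04,-1.19396471e+00,-2.58585034e-01]),np.array([0.15619964,0.60468127,0.24133342]),
 np.array([[ 9.68175798e-01,-2.50270823e-01,-3.72e-04],[-2.50271076e-01,-9.68173986e-01,-1.876e-03],[1.09e-04,1.90984e-03,-9.99998170e-01]]))]
s=get_state(); D.append((s["q"],s["ee_pos"],s["eef_rot"])); 
for s4 in(1,-1):
  for s6 in(1,-1):
    W=[fk(q,np.zeros(7),s4,s6,np.eye(3))[1] for q,_,_ in D]
    M=W[0].T@D[0][2]; err=np.rad2deg(np.linalg.norm(Ro.from_matrix((W[1]@M).T@D[1][2]).as_rotvec()))
    f=lambda k:np.r_[np.ravel([fk(q,k,s4,s6,M)[0]-p for q,p,_ in D]), 1e-3*(k-[0,0,.4,.4,.4,0,.25])]
    r=least_squares(f,[0,0,.4,.4,.4,0,.25]); print(s4,s6,err.round(2),r.x.round(4),np.abs(r.fun[:6]).max().round(4),M.round(2).tolist())
    if err<2: pickle.dump((r.x,s4,s6,M),open("k.pkl","wb"))
E
python3 fit.py
```

```text
1 1 179.49 [-0.0757 -0.1595  0.5119  0.6266  0.5031 -0.061   0.6085] 0.0 [[0.0, -0.0, 1.0], [-0.87, 0.49, 0.0], [-0.49, -0.87, 0.0]]
1 -1 124.9 [-0.0757 -0.1595  0.5119  0.6266  0.5031 -0.061   0.6085] 0.0 [[0.0, -0.0, 1.0], [-1.0, 0.0, 0.0], [-0.0, -1.0, -0.0]]
-1 1 56.72 [ 1.1139 -0.1594 -0.1369 -0.3831 -0.3873 -0.0199 -0.6084] 0.0 [[0.0, -0.0, 1.0], [-0.87, 0.49, -0.0], [-0.49, -0.87, 0.0]]
-1 -1 0.0 [ 1.1139 -0.1594 -0.1369 -0.3831 -0.3873 -0.0199 -0.6084] 0.0 [[0.0, -0.0, 1.0], [-1.0, 0.0, -0.0], [-0.0, -1.0, 0.0]]
```

Request:
apply_moves([
  {"dr": [0,-0.04,0],"slide": [0,0,-0.3],"hand": 1},
  {"dr": [0,-0.04,0],"slide": [0,0,-0.3],"hand": 1},
  {"dr": [0,-0.04,0],"slide": [0,0,-0.1],"hand": 1},
  {"dr": [0,0,0],"slide": [0,0,0],"hand": 1},
])

```text
time: 2.1
ee_pos: [0.3924, 0.3578, 0.2869]
eef_rot: [[0.69, 0.353, 0.632], [0.279, -0.935, 0.218], [0.668, 0.026, -0.743]]
wrist_force: [-0.5, 1.4, 0.4]
finger_gap: 0.998
grip_force: 0.0
```

```bash
cat > log.py <<'E'
from h import *
import pickle,os
L=pickle.load(open("D.pkl","rb")) if os.path.exists("D.pkl") else []
s=get_state(); L.append((s["q"],s["ee_pos"],s["eef_rot"])); pickle.dump(L,open("D.pkl","wb")); print(s["q"].round(3),s["ee_pos"].round(3),s["time"])
E
python3 log.py
```

```text
[ 1.03  -0.05  -0.929  1.389 -0.452 -0.317] [0.392 0.358 0.287] 2.1
```

Request:
apply_moves([
  {"dr": [0,-0.04,0],"slide": [0,0,0],"hand": 1},
  {"dr": [0,-0.04,0],"slide": [0,0,0],"hand": 1},
  {"dr": [0,-0.04,0],"slide": [0,0,0],"hand": 1},
  {"dr": [0,0,0],"slide": [0,0,0],"hand": 1},
])

```text
time: 2.5
ee_pos: [0.4097, 0.3549, 0.2973]
eef_rot: [[0.798, 0.329, 0.505], [0.3, -0.943, 0.14], [0.523, 0.04, -0.852]]
wrist_force: [-1.0, 1.6, 1.0]
finger_gap: 0.996
grip_force: 0.0
```

```bash
python3 log.py
```

```text
[ 1.163e+00 -1.000e-03 -6.860e-01  7.350e-01 -6.540e-01  2.110e-01] [0.41  0.355 0.297] 2.5
```

Request:
apply_moves([
  {"dr": [0,0,0],"slide": [0.4,0.3,0],"hand": 1},
  {"dr": [0,0,0],"slide": [0.4,0.3,0],"hand": 1},
  {"dr": [0,0,0],"slide": [0.4,0.3,0],"hand": 1},
  {"dr": [0,0,0],"slide": [0,0,0],"hand": 1},
])

```text
time: 2.9
ee_pos: [0.5395, 0.3019, 0.3656]
eef_rot: [[0.796, 0.323, 0.512], [0.298, -0.945, 0.134], [0.527, 0.045, -0.848]]
wrist_force: [0.4, -0.1, 0.1]
finger_gap: 0.995
grip_force: 0.0
```

```bash
python3 log.py; sed -i 's/^s=get_state.*/D+=pickle.load(open("D.pkl","rb"))/; s/\[0,0,.4,.4,.4,0,.25\]/[0,-.16,.4,.4,.4,0,.25]/g' fit.py; sed -i 's/1e-3\*/1e-5*/;s/fun\[:6\]/fun[:-7]/' fit.py; python3 fit.py
```

```text
[ 0.892  0.069 -0.383  0.498 -0.717  0.709] [0.54  0.302 0.366] 2.9
1 1 153.18 [ 0.4529 -0.2067  0.0929  0.283   0.0623 -0.0019  0.0427] 0.0555 [[0.0, -0.0, 1.0], [-0.87, 0.49, 0.0], [-0.49, -0.87, 0.0]]
1 -1 159.23 [ 0.4529 -0.2067  0.0929  0.283   0.0623 -0.0019  0.0427] 0.0555 [[0.0, -0.0, 1.0], [-1.0, 0.0, 0.0], [-0.0, -1.0, -0.0]]
-1 1 6.73 [ 0.3299 -0.1447  0.0504  0.4302  0.1133  0.0452  0.1727] 0.0549 [[0.0, -0.0, 1.0], [-0.87, 0.49, -0.0], [-0.49, -0.87, 0.0]]
-1 -1 0.0 [ 0.3299 -0.1447  0.0504  0.4302  0.1133  0.0452  0.1727] 0.0549 [[0.0, -0.0, 1.0], [-1.0, 0.0, -0.0], [-0.0, -1.0, 0.0]]
```

```bash
cat > fit2.py <<'E'
from kin import *
import pickle
D=[(np.array([1.57657306e+00,3.85504835e-01,6.79903201e-03,-4.12e-04,-1.19396471e+00,-2.58585034e-01]),np.array([0.15619964,0.60468127,0.24133342]))]
D+=[d[:2] for d in pickle.load(open("D.pkl","rb"))]
D+=[(np.array([.75,-.03,-1.03,2.05,-.3,-.75]),np.array([.3769,.3483,.2386]))]
Rw=[];b=[]
for q,p in D:
    A=rz(q[0]); B=A@ry(q[1]); C=A@ry(q[1]-q[2]); W4=C@rx(-q[3]); W5=W4@ry(-q[4])
    Rw.append(np.c_[A[:,0],A[:,1],A[:,2],B[:,2],C[:,0],C[:,2],W4[:,1],W5[:,0]]); b.append(p)
G=np.vstack(Rw); b=np.hstack(b)
x0=np.array([0,0,.2,.5,.5,0,-.16,.3])
x=x0+np.linalg.lstsq(np.vstack([G,1e-3*np.eye(8)]),np.r_[b-G@x0,np.zeros(8)],rcond=None)[0]
print("a1,e,h,L2,L3,a3,e5,d",x.round(4)); print((G@x-b).reshape(-1,3).round(4).tolist())
E
python3 fit2.py
```

```text
a1,e,h,L2,L3,a3,e5,d [ 1.700e-03 -3.000e-04  1.556e-01  5.669e-01  4.184e-01  2.000e-03
 -1.593e-01  2.870e-01]
[[-0.0002, 0.0001, -0.0002], [0.0006, 0.0005, 0.0005], [0.0001, 0.0002, 0.0003], [-0.0003, -0.0002, -0.0001], [-0.0005, -0.0005, -0.0005]]
```

```bash
cat >> kin.py <<'E'
KX=np.array([0,0,.156,.566,.419,0,-.1593,.287])
M0=np.array([[0,0,1.],[-1,0,0],[0,-1,0]])
def FK(q):
    A=rz(q[0]); B=A@ry(q[1]); C=A@ry(q[1]-q[2]); W4=C@rx(-q[3]); W5=W4@ry(-q[4])
    return np.c_[A[:,0],A[:,1],A[:,2],B[:,2],C[:,0],C[:,2],W4[:,1],W5[:,0]]@KX, W5@rx(-q[5])@M0
def IK(p,R,seeds=60,q0=None,rng=np.random.default_rng(0)):
    out=[]
    def f(q):
        P,T=FK(q); return np.r_[(P-p)*5,Ro.from_matrix(T.T@R).as_rotvec()]
    S=[q0] if q0 is not None else rng.uniform(LO,HI,(seeds,6))
    for s in S:
        r=least_squares(f,np.clip(s,LO+1e-3,HI-1e-3),bounds=(LO,HI),max_nfev=60)
        if r.cost<1e-5 and not any(np.abs(r.x-o).max()<.05 for o in out): out.append(r.x)
    return out
E
cat > p1.py <<'E'
from kin import *
y=.41;a=np.array([np.cos(y),np.sin(y),1])/2**.5
g=np.array([.591,.239,.0736])+.019*a
HY=np.deg2rad(-57.);X=np.array([np.cos(HY),np.sin(HY),0]);Y=np.array([-X[1],X[0],0]);O=np.array([.50,-.385,0])
for flip in(0,np.pi):
    R=tool(y,roll=flip)
    print("grasp",flip)
    for q in IK(g+.008*R[:,2],R): print("  ",q.round(2))
    for dl in (50,60,70):
        Rp=tool(HY+np.deg2rad(dl),roll=flip+np.deg2rad(130))
        print("pour",dl)
        for q in IK(O-.01*X+.04*Y+[0,0,.13]+.008*Rp[:,2],Rp): print("  ",q.round(2))
E
time python3 p1.py
```

```text
grasp 0
pour 50
   [-0.6   0.37 -0.26 -1.02 -0.39  0.64]
pour 60
   [-0.67  0.4  -0.21 -1.03 -0.57  0.81]
pour 70
   [-0.71  0.43 -0.15 -1.01 -0.74  0.93]
grasp 3.141592653589793
pour 50
   [-0.6   0.37 -0.26 -1.02 -0.39 -2.5 ]
pour 60
   [-0.67  0.4  -0.21 -1.03 -0.57 -2.33]
pour 70
   [-0.71  0.43 -0.15 -1.01 -0.74 -2.22]
real	0m22.540s
user	0m23.113s
sys	0m0.052s
```

```bash
cat > p2.py <<'E'
from kin import *
y=.41;a=np.array([np.cos(y),np.sin(y),1])/2**.5
g=np.array([.591,.239,.0736])+.019*a
rng=np.random.default_rng(1)
def best(p,R,n=25):
    b=None
    for s in rng.uniform(LO,HI,(n,6)):
        r=least_squares(lambda q:np.r_[(FK(q)[0]-p)*5,Ro.from_matrix(FK(q)[1].T@R).as_rotvec()],s,bounds=(LO,HI),max_nfev=40)
        if b is None or r.cost<b.cost:b=r
        if b.cost<1e-5:break
    return b
for rx_ in(0,-40,-20,20,40):
  for tl in (0,-15):
    R=tool(y)@Ro.from_rotvec([np.deg2rad(rx_),0,0]).as_matrix()@Ro.from_rotvec([0,np.deg2rad(tl),0]).as_matrix()
    b=best(g+.008*R[:,2],R); print(rx_,tl,R[:,2].round(2),b.cost.round(5),b.x.round(2))
E
python3 p2.py
```

```text
0 0 [ 0.65  0.28 -0.71] 0.00227 [ 0.2   0.45 -0.37 -2.13 -0.16 -2.43]
0 -15 [ 0.46  0.2  -0.87] 0.00524 [ 0.64  0.45 -0.51  0.19 -0.16  1.18]
-40 0 [ 0.75 -0.37 -0.54] 0.0 [ 0.61  0.58 -0.83  1.98 -0.93 -0.83]
-40 -15 [ 0.56 -0.43 -0.71] 0.0 [ 0.72  0.56 -0.71  1.45 -0.78 -0.44]
-20 0 [ 0.75 -0.05 -0.66] 0.00992 [ 0.13  0.47 -0.7  -3.16 -0.44 -1.35]
-20 -15 [ 0.55 -0.12 -0.82] 0.0 [ 0.43  0.45 -0.78  2.   -0.38 -0.57]
20 0 [ 0.47  0.58 -0.66] 0.0 [ 0.26  0.47 -0.23 -1.31 -0.47  2.97]
20 -15 [ 0.29  0.49 -0.82] 0.0 [ 0.43  0.47 -0.2  -0.73 -0.5   2.31]
40 0 [ 0.24  0.81 -0.54] 0.0 [ 0.11  0.59 -0.11 -1.32 -0.93  3.07]
40 -15 [ 0.06  0.71 -0.71] 0.0 [ 0.23  0.58 -0.02 -0.98 -0.94  2.71]
```

```bash
cat >> kin.py <<'E'
def step(p,R,q0):
    r=least_squares(lambda q:np.r_[(FK(q)[0]-p)*5,Ro.from_matrix(FK(q)[1].T@R).as_rotvec()],np.clip(q0,LO+1e-4,HI-1e-4),bounds=(LO,HI),max_nfev=40)
    return r.x,r.cost
def track(q,p0,R0,p1,R1,n=10,axis=None,quiet=False):
    """follow a straight slide with slerp; print joints"""
    rv=Ro.from_matrix(R0.T@R1).as_rotvec(); worst=0;dm=0
    for i in range(1,n+1):
        q2,c=step(p0+(p1-p0)*i/n,R0@Ro.from_rotvec(rv*i/n).as_matrix(),q); worst=max(worst,c); dm=np.maximum(dm,abs(q2-q)); q=q2
        if not quiet and i%max(1,n//4)==0: print("   ",i,q.round(2),f"{c:.1e}")
    print("  dr",(rv/np.pi).round(3),"deg",np.rad2deg(np.linalg.norm(rv)).round(1),"slideAfter",(R1.T@(p1-p0)/.1).round(3),"worst %.1e"%worst,"maxstep",np.max(dm).round(2))
    return q
def graspR(yaw,rxd,flip=np.pi): return tool(yaw)@Ro.from_rotvec([np.deg2rad(rxd),0,0]).as_matrix()@Ro.from_rotvec([0,0,flip]).as_matrix()
E
cat > p3.py <<'E'
from kin import *
s=get_state(); q=s["q"];p=s["ee_pos"];R=s["eef_rot"]; print(FK(q)[0]-p)
y=.41;a=np.array([np.cos(y),np.sin(y),1])/2**.5
g=np.array([.591,.239,.0736])+.019*a
n=np.array([-np.cos(y),-np.sin(y),1])/2**.5
for rxd in(12,16,20):
    G=graspR(y,rxd); pa=g+.008*G[:,2]-.12*G[:,2]
    print(rxd,"approach",pa.round(3)); 
    D=np.array([[1,0,0],[0,-1,0],[0,0,-1]])
    D=tool(.0,0.,0.)  # straight down
    # via: roll to mid
    for k in(-1,1):
        R1=R@Ro.from_rotvec([0,0,k*np.pi/2]).as_matrix(); print(" roll",k)
        q1=track(q,p,R,p,R1,12); q2=track(q1,p,R1,p,G,12); q3=track(q2,p,G,pa,G,10); q4=track(q3,pa,G,g+.008*G[:,2],G,6)
E
python3 p3.py
```

```text
[-0.00178832 -0.00166752 -0.00275077]
12 approach [0.542 0.192 0.165]
 roll -1
    3 [ 0.89  0.07 -0.37  0.49 -0.72  1.11] 1.1e-25
    6 [ 0.89  0.07 -0.37  0.49 -0.72  1.5 ] 2.6e-24
    9 [ 0.89  0.07 -0.37  0.49 -0.72  1.89] 1.5e-22
    12 [ 0.89  0.07 -0.37  0.49 -0.72  2.29] 4.4e-20
  dr [ 0.  -0.  -0.5] deg 90.0 slideAfter [0. 0. 0.] worst 4.4e-20 maxstep 0.14
    3 [ 0.87  0.03 -0.49  0.64 -0.56  2.56] 6.8e-31
    6 [ 0.82  0.   -0.58  0.74 -0.39  2.89] 7.2e-30
    9 [ 0.72 -0.02 -0.7   1.   -0.16  3.1 ] 6.8e-04
    12 [ 0.65 -0.02 -0.75  1.4  -0.16  3.1 ] 2.3e-02
  dr [-0.131  0.017 -0.512] deg 95.3 slideAfter [0. 0. 0.] worst 2.3e-02 maxstep 0.17
    2 [ 0.61  0.   -0.79  1.42 -0.16  3.1 ] 2.9e-02
    4 [ 0.58  0.03 -0.82  1.44 -0.16  3.1 ] 4.1e-02
    6 [ 0.54  0.07 -0.85  1.47 -0.16  3.1 ] 5.7e-02
    8 [ 0.5   0.11 -0.88  1.5  -0.16  3.1 ] 7.8e-02
    10 [ 0.45  0.16 -0.9   1.55 -0.16  3.1 ] 1.0e-01
  dr [0. 0. 0.] deg 0.0 slideAfter [ 1.718 -1.227  0.891] worst 1.0e-01 maxstep 0.03
    1 [ 0.46  0.2  -0.87  1.55 -0.16  3.1 ] 1.1e-01
    2 [ 0.46  0.24 -0.84  1.55 -0.16  3
[... 6295 characters left out ...]
.46 -1.28] 1.3e-28
    4 [ 0.52  0.08 -0.3  -0.64 -0.46 -1.06] 5.6e-30
    6 [ 0.42  0.13 -0.31 -0.82 -0.48 -0.82] 1.5e-28
    8 [ 0.31  0.18 -0.33 -0.98 -0.51 -0.58] 1.5e-30
    10 [ 0.2   0.25 -0.34 -1.12 -0.55 -0.35] 4.5e-30
  dr [0. 0. 0.] deg 0.0 slideAfter [ 1.718 -1.494  0.7  ] worst 9.8e-22 maxstep 0.12
    1 [ 0.21  0.29 -0.32 -1.15 -0.54 -0.32] 1.4e-18
    2 [ 0.22  0.32 -0.31 -1.18 -0.52 -0.29] 1.2e-18
    3 [ 0.23  0.36 -0.29 -1.22 -0.51 -0.26] 1.0e-18
    4 [ 0.24  0.4  -0.27 -1.25 -0.49 -0.23] 8.6e-19
    5 [ 0.25  0.43 -0.25 -1.28 -0.48 -0.2 ] 7.6e-19
    6 [ 0.26  0.47 -0.23 -1.31 -0.47 -0.17] 6.7e-19
  dr [0. 0. 0.] deg 0.0 slideAfter [0.  0.  1.2] worst 1.4e-18 maxstep 0.04
```

Request:
apply_moves([
  {"dr": [0,0,0.046],"hand": 1,"slide": [0,0,0]},
  {"dr": [0,0,0.046],"hand": 1,"slide": [0,0,0]},
  {"dr": [0,0,0.046],"hand": 1,"slide": [0,0,0]},
  {"dr": [0,0,0.046],"hand": 1,"slide": [0,0,0]},
  {"dr": [0,0,0.046],"hand": 1,"slide": [0,0,0]},
  {"dr": [0,0,0.046],"hand": 1,"slide": [0,0,0]},
  {"dr": [0,0,0.046],"hand": 1,"slide": [0,0,0]},
  {"dr": [0,0,0.046],"hand": 1,"slide": [0,0,0]},
  {"dr": [0,0,0.046],"hand": 1,"slide": [0,0,0]},
  {"dr": [0,0,0.046],"hand": 1,"slide": [0,0,0]},
  {"dr": [0,0,0.04],"hand": 1,"slide": [0,0,0]},
])

```text
time: 4.0
ee_pos: [0.5347, 0.3022, 0.3612]
eef_rot: [[0.324, -0.799, 0.506], [-0.945, -0.299, 0.132], [0.046, -0.521, -0.852]]
wrist_force: [-0.0, -0.5, 1.0]
finger_gap: 1.005
grip_force: 0.0
```

Request:
apply_moves([
  {"dr": [-0.003,-0.013,0.043],"slide": [0,0,0],"hand": 1},
  {"dr": [-0.003,-0.013,0.043],"slide": [0,0,0],"hand": 1},
  {"dr": [-0.003,-0.013,0.043],"slide": [0,0,0],"hand": 1},
  {"dr": [-0.003,-0.013,0.043],"slide": [0,0,0],"hand": 1},
  {"dr": [-0.003,-0.013,0.043],"slide": [0,0,0],"hand": 1},
  {"dr": [-0.003,-0.013,0.043],"slide": [0,0,0],"hand": 1},
  {"dr": [-0.003,-0.013,0.043],"slide": [0,0,0],"hand": 1},
  {"dr": [-0.003,-0.013,0.043],"slide": [0,0,0],"hand": 1},
  {"dr": [-0.003,-0.013,0.043],"slide": [0,0,0],"hand": 1},
  {"dr": [-0.003,-0.013,0.043],"slide": [0,0,0],"hand": 1},
  {"dr": [-0.003,-0.013,0.043],"slide": [0,0,0],"hand": 1},
  {"dr": [0,0,0],"slide": [0,0,0],"hand": 1},
])

```text
time: 5.2
ee_pos: [0.5337, 0.3009, 0.3594]
eef_rot: [[-0.659, -0.554, 0.508], [-0.285, 0.809, 0.514], [-0.696, 0.194, -0.692]]
wrist_force: [-0.5, -0.1, -0.4]
finger_gap: 0.995
grip_force: 0.0
```

```bash
cat > tgt.py <<'E'
from kin import *
YAW=.41; MID=np.array([.591,.239,.0736])
a=np.array([np.cos(YAW),np.sin(YAW),1])/2**.5
nrm=np.array([-np.cos(YAW),-np.sin(YAW),1])/2**.5
g=MID+.019*a
G=graspR(YAW,16)
E
python3 -c "
from tgt import *
go(g+.008*G[:,2]-.16*G[:,2],G)"
```

```text
now [0.5337 0.3009 0.3594] q [ 0.77 -0.   -0.39 -0.04 -0.37 -1.79] t 5.2 F [-0.5 -0.1 -0.4]
world [-0.0085 -0.1362 -0.1691] slide [ 1.62  -1.384  0.427]
dr [-0.002 -0.005 -0.002] deg 1.0 slide after turn [ 1.634 -1.377  0.393]
```

Request:
apply_moves([
  {"slide": [0.2,-0.17,0.05],"dr": [0,-0.001,0],"hand": 1},
  {"slide": [0.2,-0.17,0.05],"dr": [0,-0.001,0],"hand": 1},
  {"slide": [0.2,-0.17,0.05],"dr": [0,-0.001,0],"hand": 1},
  {"slide": [0.2,-0.17,0.05],"dr": [0,-0.001,0],"hand": 1},
  {"slide": [0.2,-0.17,0.05],"dr": [0,0,0],"hand": 1},
  {"slide": [0.2,-0.17,0.05],"dr": [0,0,0],"hand": 1},
  {"slide": [0.2,-0.17,0.05],"dr": [0,0,0],"hand": 1},
  {"slide": [0.2,-0.17,0.05],"dr": [0,0,0],"hand": 1},
  {"slide": [0,0,0],"dr": [0,0,0],"hand": 1},
])

```text
time: 6.1
ee_pos: [0.5248, 0.1662, 0.1909]
eef_rot: [[-0.657, -0.552, 0.513], [-0.278, 0.81, 0.517], [-0.701, 0.197, -0.686]]
wrist_force: [-0.6, -0.9, -0.0]
finger_gap: 0.999
grip_force: 0.0
```

```bash
python3 -c "
from tgt import *
go(g+.008*G[:,2]-.16*G[:,2],G)
c=camera('wrist');cv2.imwrite('pics/w1.png',c['frame'][...,::-1]);np.savez('w1.npz',**c)
print(c['T'].round(3),c['fx'],(c['depth']>0).mean())"
```

```text
now [0.5248 0.1662 0.1909] q [ 0.29  0.14 -0.42 -0.95 -0.44 -0.59] t 6.1 F [-0.6 -0.9 -0. ]
world [ 0.0005 -0.0014 -0.0005] slide [ 0.004 -0.015 -0.001]
dr [-0.002 -0.002 -0.003] deg 0.8 slide after turn [ 0.005 -0.015 -0.001]
[[-0.552 -0.491 -0.674  0.413]
 [ 0.81  -0.126 -0.572  0.078]
 [ 0.196 -0.862  0.468  0.233]
 [ 0.     0.     0.     1.   ]] 353.5298825454765 0.9958715986394557
```

View pics/w1.png

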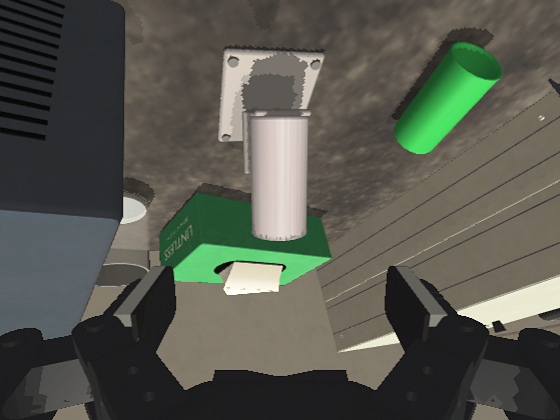

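The wrist view shows the beaker upright in the image, base at (278,112) and mouth at (280,240), centred between the fingers at about (145,300) and (415,300). The stand plate runs from (220,50) to (325,140), and the blower box is at left, clear. I'll fit the cylinder from this closer depth.

```bash
cat > m4.py <<'E'
from tgt import *
c=dict(np.load("w1.npz")); P=pts(c); f=c["frame"].astype(int); ok=c["depth"]>0
m=np.zeros(P.shape[:2],bool); m[112:242,240:320]=1
m&=ok&(f.min(-1)>110)&(P[...,2]>.03)
d=(P-MID); ax=d@a; rad=np.linalg.norm(d-ax[...,None]*a,axis=-1)
m&=(rad<.04)&(abs(ax)<.07)
Q=P[m]; print(len(Q),np.percentile(Q@a-MID@a,[0,1,5,95,99,100]).round(4))
core=Q[abs((Q-MID)@a)<.035]
def res(p):
    v=np.array([p[0],p[1],1]);v/=np.linalg.norm(v); d=core-np.array([p[2],p[3],.0736]); d=d-np.outer(d@v,v); return np.linalg.norm(d,axis=1)-.023
s=least_squares(res,[a[0]/a[2],a[1]/a[2],MID[0],MID[1]],loss="soft_l1",f_scale=.001)
v=np.array([s.x[0],s.x[1],1]);v/=np.linalg.norm(v)
print("axis",v.round(3),"tilt",np.rad2deg(np.arccos(v[2])).round(1),"yaw",np.arctan2(v[1],v[0]).round(3),"pt",s.x[2:].round(4),"rms",np.sqrt(np.mean(s.fun**2)).round(4))
t=(Q-np.r_[s.x[2:],.0736])@v; print("axial",np.percentile(t,[0,.5,2,98,99.5,100]).round(4))
# stand plate
b=np.zeros(P.shape[:2],bool); b[40:150,205:340]=1
b&=ok&(P[...,2]>.004)&(P[...,2]<.014)&(f.min(-1)>60)
r=cv2.minAreaRect(P[b][:,:2].astype(np.float32)); print("plate",b.sum(),np.round(r[0],4),np.round(r[1],4),np.deg2rad(r[2]).round(3),np.median(P[b][:,2]))
E
python3 m4.py
```

```text
6995 [-0.048  -0.0462 -0.0416  0.0442  0.0485  0.0498]
axis [0.647 0.281 0.709] tilt 44.9 yaw 0.409 pt [0.594  0.2378] rms 0.0009
axial [-0.0495 -0.0488 -0.0458  0.046   0.0475  0.0482]
plate 6116 [0.5818 0.2321] [0.1007 0.0794] 0.4 0.006543421389324955
```

```bash
sed -i 's/^YAW.*/YAW=.405; MID=np.array([.594,.2377,.0736])/' tgt.py; python3 -c "
from tgt import *
go(g+.008*G[:,2],G)"
```

```text
now [0.5256 0.1674 0.1928] q [ 0.3   0.13 -0.42 -0.95 -0.44 -0.59] t 6.15 F [0.2 0.  0.8]
world [ 0.0849  0.0798 -0.1112] slide [ 0.005 -0.043  1.61 ]
dr [-0.001 -0.002 -0.001] deg 0.4 slide after turn [ 0.013 -0.047  1.61 ]
```

Request:
apply_moves([
  {"slide": [0.01,-0.045,0.2],"dr": [0,-0.002,0],"hand": 1},
  {"slide": [0,0,0.3],"dr": [0,0,0],"hand": 1},
  {"slide": [0,0,0.3],"dr": [0,0,0],"hand": 1},
  {"slide": [0,0,0.2],"dr": [0,0,0],"hand": 1},
  {"slide": [0,0,0.2],"dr": [0,0,0],"hand": 1},
  {"slide": [0,0,0.2],"dr": [0,0,0],"hand": 1},
  {"slide": [0,0,0.1],"dr": [0,0,0],"hand": 1},
  {"slide": [0,0,0.1],"dr": [0,0,0],"hand": 1},
  {"slide": [0,0,0],"dr": [0,0,0],"hand": 1},
])

```text
time: 7.05
ee_pos: [0.6108, 0.2509, 0.0849]
eef_rot: [[-0.648, -0.557, 0.519], [-0.274, 0.806, 0.524], [-0.71, 0.198, -0.675]]
wrist_force: [-0.2, 0.5, -1.2]
finger_gap: 0.999
grip_force: 0.0
```

```bash
python3 -c "
from tgt import *
go(g+.008*G[:,2],G)
c=camera('wrist');cv2.imwrite('pics/w2.png',c['frame'][...,::-1])"
```

```text
now [0.6108 0.2509 0.0849] q [ 0.3   0.45 -0.25 -1.3  -0.37 -0.22] t 7.05 F [-0.2  0.5 -1.2]
world [-0.0003 -0.0038 -0.0033] slide [ 0.036 -0.035  0.001]
dr [ 0.001  0.002 -0.001] deg 0.4 slide after turn [ 0.036 -0.035  0.001]
```

View pics/w2.png

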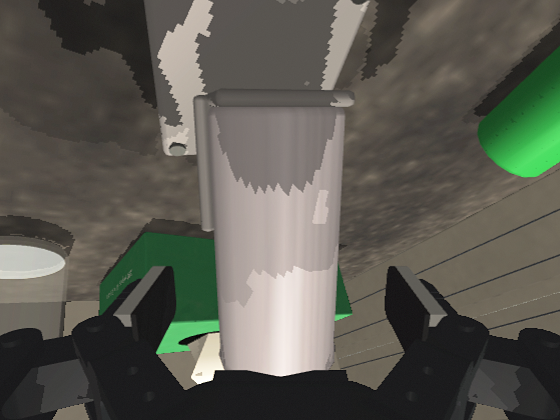

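The beaker sits between the open fingers, centred at about (280,240), with the pads at about (150,300) and (410,300). I'll make a small correction and then close.

Request:
apply_moves([
  {"slide": [0.03,-0.015,0],"dr": [0,0,0],"hand": 1},
  {"slide": [0,0,0],"dr": [0,0,0],"hand": 0.45},
  {"slide": [0,0,0],"dr": [0,0,0],"hand": 0.4},
  {"slide": [0,0,0],"dr": [0,0,0],"hand": 0.3},
  {"slide": [0,0,0],"dr": [0,0,0],"hand": 0.2},
  {"slide": [0,0,0],"dr": [0,0,0],"hand": 0},
  {"slide": [0,0,0],"dr": [0,0,0],"hand": 0},
  {"slide": [0,0,0],"dr": [0,0,0],"hand": 0},
  {"slide": [0,0,0],"dr": [0,0,0],"hand": 0},
], newtons=40)

```text
time: 8.0
ee_pos: [0.6097, 0.2487, 0.0838]
eef_rot: [[-0.648, -0.557, 0.52], [-0.272, 0.807, 0.525], [-0.712, 0.199, -0.674]]
wrist_force: [-4.0, -0.9, 6.4]
finger_gap: 0.517
grip_force: 43.1
```

```bash
cat > p4.py <<'E'
from tgt import *
import pickle
s=get_state(); q=s["q"];p=s["ee_pos"];R=s["eef_rot"]; print(p.round(4),R.round(4).tolist(),s["finger_gap"],s["grip_force"],s["wrist_force"].round(1))
pickle.dump((p,R,q),open("grasp.pkl","wb"))
HY=np.deg2rad(-57.);X=np.array([np.cos(HY),np.sin(HY),0]);Y=np.array([-X[1],X[0],0]);O=np.array([.50,-.385,0])
print("lift slide",(R.T@(nrm*.1)/.1).round(3))
p1=p+nrm*.09+[0,0,.04]; q=track(q,p,R,p1,R,8,quiet=True); print("lifted",p1.round(3),q.round(2))
p2=np.array([.44,.16,.26]); q=track(q,p1,R,p2,R,8,quiet=True); print(q.round(2))
for dl in (45,60):
  for ph in(60,):
    Rp=tool(HY+np.deg2rad(dl),roll=np.pi+np.deg2rad(ph))
    print("dl",dl)
    p3=np.array([.42,-.20,.26]); qa=track(q,p2,R,p3,Rp,16); 
    rv=Ro.from_matrix(R.T@Rp).as_rotvec(); print("mouth elev",[np.rad2deg(np.arcsin(-(R@Ro.from_rotvec(rv*i/6).as_matrix())[2,0])).round() for i in range(7)])
    p4=O-.03*X+.04*Y+[0,0,.16]; qb=track(qa,p3,Rp,p4,Rp,8,quiet=True); print(p4.round(3),qb.round(2))
    Rq=tool(HY+np.deg2rad(dl),roll=np.pi+np.deg2rad(132)); qc=track(qb,p4,Rp,p4,Rq,10,quiet=True);print(qc.round(2))
E
python3 p4.py
```

```text
[0.6097 0.2487 0.0838] [[-0.6478, -0.5568, 0.52], [-0.2717, 0.8065, 0.5251], [-0.7117, 0.1988, -0.6737]] 0.5168934958744582 43.10670969149214 [-4.  -0.9  6.4]
lift slide [-0.007  0.278 -0.961]
  dr [0. 0. 0.] deg 0.0 slideAfter [-0.291  0.329 -1.134] worst 2.8e-18 maxstep 0.07
lifted [0.551 0.224 0.187] [ 0.42  0.2  -0.37 -0.92 -0.34 -0.69]
  dr [0. 0. 0.] deg 0.0 slideAfter [ 0.376  0.25  -1.401] worst 5.2e-19 maxstep 0.06
[ 0.5  -0.14 -0.58 -0.61 -0.38 -1.06]
dl 45
    4 [ 0.47 -0.23 -0.77 -0.35 -0.16 -1.64] 5.1e-21
    8 [ 0.26 -0.25 -0.79 -0.38 -0.16 -1.84] 6.6e-04
    12 [ 0.07 -0.24 -0.8  -0.25 -0.16 -2.2 ] 2.1e-03
    16 [-0.09 -0.19 -0.85  0.16 -0.16 -2.86] 2.6e-03
  dr [ 0.204 -0.14   0.455] deg 93.2 slideAfter [-3.281 -1.443  0.391] worst 2.8e-03 maxstep 0.23
mouth elev [np.float64(45.0), np.float64(45.0), np.float64(42.0), np.float64(38.0), np.float64(32.0), np.float64(27.0), np.float64(21.0)]
  dr [0. 0. 0.] deg 0.0 slideAfter [-1.079 -0.428  1.582] worst 2.0e-03 maxstep 0.29
[ 0.517 -0.338  0.16 ] [-0.5   0.27 -0.35 -0.84 -0.28 -1.59]
  dr [-0.   0.   0.4] deg 72.0 slideAfter [0. 0. 0.] worst 1.5e-18 maxstep 0.13
[-0.5   0.27 -0.35 -0.84 -0.28 -2.85]
dl 60
    4 [ 0.29 -0.2  -0.62 -0.68 -0.39 -1.19] 8.7e-21
    8 [ 0.05 -0.21 -0.62 -0.72 -0.43 -1.31] 6.5e-21
    12 [-0.16 -0.18 -0.59 -0.7  -0.46 -1.51] 5.0e-29
    16 [-0.32 -0.13 -0.55 -0.6  -0.47 -1.8 ] 1.9e-22
  dr [ 0.151 -0.099  0.403] deg 79.4 slideAfter [-2.967 -2.03  -0.274] worst 2.8e-20 maxstep 0.08
mouth elev [np.float64(45.0), np.float64(44.0), np.float64(41.0), np.float64(37.0), np.float64(32.0), np.float64(26.0), np.float64(21.0)]
  dr [0. 0. 0.] deg 0.0 slideAfter [-1.202 -0.777  1.342] worst 3.3e-18 maxstep 0.13
[ 0.517 -0.338  0.16 ] [-0.64  0.31 -0.24 -0.96 -0.58 -1.21]
  dr [0.  0.  0.4] deg 72.0 slideAfter [0. 0. 0.] worst 1.0e-18 maxstep 0.13
[-0.64  0.31 -0.24 -0.96 -0.58 -2.47]
```

Request:
apply_moves([
  {"slide": [0,0.02,-0.07],"dr": [0,0,0],"hand": 0},
  {"slide": [0,0.028,-0.096],"dr": [0,0,0],"hand": 0},
  {"slide": [0,0.028,-0.096],"dr": [0,0,0],"hand": 0},
  {"slide": [0,0.055,-0.19],"dr": [0,0,0],"hand": 0},
  {"slide": [0,0.055,-0.19],"dr": [0,0,0],"hand": 0},
  {"slide": [0,0.055,-0.19],"dr": [0,0,0],"hand": 0},
  {"slide": [0,0.028,-0.096],"dr": [0,0,0],"hand": 0},
  {"slide": [0,0,0],"dr": [0,0,0],"hand": 0},
], newtons=40)

```text
time: 8.8
ee_pos: [0.5448, 0.2212, 0.1519]
eef_rot: [[-0.648, -0.557, 0.52], [-0.273, 0.806, 0.525], [-0.711, 0.198, -0.674]]
wrist_force: [0.5, 0.4, -2.4]
finger_gap: 0.514
grip_force: 42.4
```

```bash
python3 -c "
from tgt import *
go([.44,.16,.26]); s=get_state(); print(s['finger_gap'],s['grip_force'])
c=camera('wrist');cv2.imwrite('pics/w3.png',c['frame'][...,::-1])"
```

```text
now [0.5448 0.2212 0.1519] q [ 0.35  0.25 -0.38 -1.11 -0.36 -0.45] t 8.8 F [ 0.5  0.4 -2.4]
world [-0.1048 -0.0612  0.1081] slide [ 0.076  0.305 -1.594]
0.5144784266854471 42.38165762995777
```

View pics/w3.png

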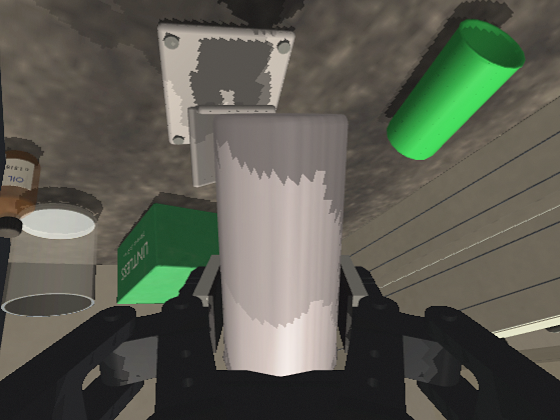

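The wrist view shows the beaker firmly between the pads (215–345, row 250) and clear of the stand, which is empty at (230,80).

Request:
apply_moves([
  {"slide": [0.015,0.06,-0.32],"dr": [0,0,0],"hand": 0},
  {"slide": [0.015,0.06,-0.32],"dr": [0,0,0],"hand": 0},
  {"slide": [0.015,0.06,-0.32],"dr": [0,0,0],"hand": 0},
  {"slide": [0.015,0.06,-0.32],"dr": [0,0,0],"hand": 0},
  {"slide": [0.015,0.06,-0.32],"dr": [0,0,0],"hand": 0},
  {"slide": [0,0,0],"dr": [0,0,0],"hand": 0},
])

```text
time: 9.45
ee_pos: [0.4398, 0.1591, 0.2614]
eef_rot: [[-0.645, -0.558, 0.521], [-0.272, 0.806, 0.526], [-0.714, 0.197, -0.672]]
wrist_force: [0.2, 0.9, -2.1]
finger_gap: 0.514
grip_force: 42.3
```

```bash
cat > rows.py <<'E'
from kin import *
def rows(p1,R1,n):
    s=get_state(); p,R=s["ee_pos"],s["eef_rot"]; rv=Ro.from_matrix(R.T@R1).as_rotvec()/n
    print("p",p.round(4),"q",s["q"].round(2),"dr/row",(rv/np.pi).round(4)); track(s["q"],p,R,np.array(p1),R1,n,quiet=True)
    for i in range(n): print(((R@Ro.from_rotvec(rv*i).as_matrix()).T@(np.array(p1)-p)/n/.1).round(2).tolist())
E
python3 -c "
from rows import *
HY=np.deg2rad(-57.)
rows([.42,-.20,.26],tool(HY+np.deg2rad(60),roll=np.pi+np.deg2rad(60)),12)"
```

```text
p [0.4398 0.1591 0.2614] q [ 0.49 -0.14 -0.59 -0.62 -0.38 -1.05] dr/row [ 0.0127 -0.0082  0.0336]
  dr [ 0.152 -0.098  0.403] deg 79.5 slideAfter [-2.955 -2.033 -0.263] worst 6.3e-17 maxstep 0.11
[0.09, -0.23, -0.17]
[0.06, -0.25, -0.16]
[0.03, -0.26, -0.15]
[0.0, -0.27, -0.14]
[-0.03, -0.27, -0.13]
[-0.06, -0.27, -0.12]
[-0.09, -0.27, -0.1]
[-0.12, -0.26, -0.09]
[-0.15, -0.25, -0.08]
[-0.18, -0.23, -0.06]
[-0.2, -0.21, -0.05]
[-0.23, -0.19, -0.04]
```

Request:
apply_moves([
  {"slide": [0.09,-0.23,-0.17],"dr": [0.0125,-0.008,0.0335],"hand": 0},
  {"slide": [0.06,-0.25,-0.16],"dr": [0.0125,-0.008,0.0335],"hand": 0},
  {"slide": [0.03,-0.26,-0.15],"dr": [0.0125,-0.008,0.0335],"hand": 0},
  {"slide": [0,-0.27,-0.14],"dr": [0.0125,-0.008,0.0335],"hand": 0},
  {"slide": [-0.03,-0.27,-0.13],"dr": [0.0125,-0.008,0.0335],"hand": 0},
  {"slide": [-0.06,-0.27,-0.12],"dr": [0.0125,-0.008,0.0335],"hand": 0},
  {"slide": [-0.09,-0.27,-0.1],"dr": [0.0125,-0.008,0.0335],"hand": 0},
  {"slide": [-0.12,-0.26,-0.09],"dr": [0.0125,-0.008,0.0335],"hand": 0},
  {"slide": [-0.15,-0.25,-0.08],"dr": [0.0125,-0.008,0.0335],"hand": 0},
  {"slide": [-0.18,-0.23,-0.06],"dr": [0.0125,-0.008,0.0335],"hand": 0},
  {"slide": [-0.2,-0.21,-0.05],"dr": [0.0125,-0.008,0.0335],"hand": 0},
  {"slide": [-0.23,-0.19,-0.04],"dr": [0.0125,-0.008,0.0335],"hand": 0},
])

```text
time: 10.65
ee_pos: [0.422, -0.2018, 0.2581]
eef_rot: [[-0.403, 0.59, 0.7], [0.847, 0.529, 0.042], [-0.346, 0.61, -0.713]]
wrist_force: [1.0, 0.4, -2.2]
finger_gap: 0.518
grip_force: 42.3
```

```bash
python3 -c "
from tgt import *
go([.42,-.2,.26],tool(np.deg2rad(3),roll=np.pi+np.pi/3))
o=[]
for n in('wrist','top'):
    c=camera(n);np.savez(n+'4.npz',**c);o.append(c['frame'][...,::-1])
cv2.imwrite('pics/w4.png',np.hstack([cv2.resize(o[0],(400,300)),cv2.resize(o[1][70:280,280:560],(400,300))]))
c=dict(np.load('wrist4.npz'));print(c['T'].round(3))"
```

```text
now [ 0.422  -0.2018  0.2581] q [-0.33 -0.12 -0.55 -0.61 -0.48 -1.79] t 10.65 F [ 1.   0.4 -2.2]
world [-0.002   0.0018  0.0019] slide [ 0.016  0.009 -0.027]
dr [-0.002 -0.003 -0.001] deg 0.6 slide after turn [ 0.016  0.009 -0.027]
[[ 0.59  -0.196 -0.784  0.303]
 [ 0.53   0.826  0.192 -0.15 ]
 [ 0.61  -0.528  0.591  0.329]
 [ 0.     0.     0.     1.   ]]
```

View pics/w4.png

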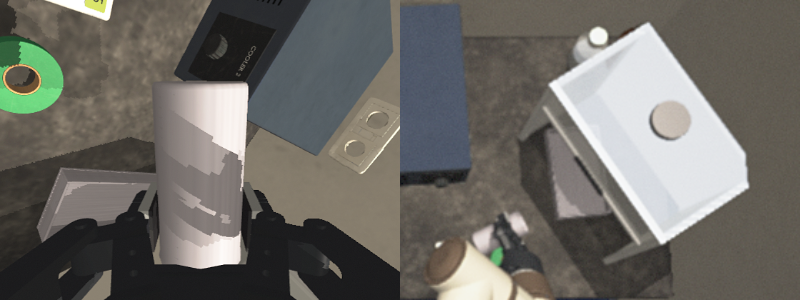

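Left (wrist): the beaker is held, and the tray's near end shows at about (100,205). Right (top crop): the hood is turned with the tray beneath its front edge at about (580,175), and the arm is in front of it at (490,260). I'll fix the hood and tray edges in the hood's axes.

```bash
cat > m5.py <<'E'
from kin import *
from scipy.ndimage import label,binary_opening
HY=np.deg2rad(-57.2);X=np.array([np.cos(HY),np.sin(HY)]);Y=np.array([-X[1],X[0]])
for n in("scene.npz","top.npz","wrist4.npz"):
    c=dict(np.load(n)); P=pts(c); f=c["frame"].astype(int); ok=c["depth"]>0; hx=P[...,:2]@X; hy=P[...,:2]@Y
    V=f.max(-1); sat=V-f.min(-1)
    if "wrist" not in n:
        m=binary_opening(ok&(P[...,1]<-.2)&(P[...,0]>.4)&(P[...,2]>.352)&(P[...,2]<.369)&(sat<40))
        L,k=label(m); s=np.bincount(L.ravel());s[0]=0; m=L==s.argmax()
        print(n,"roof hx",np.percentile(hx[m],[.2,2,98,99.8]).round(3),"hy",np.percentile(hy[m],[.2,2,98,99.8]).round(3))
    # tray rim and floor around expected spot
    e=np.array([.55,-.39]); near=ok&(abs(hx-e@X-.03)<.14)&(abs(hy-e@Y)<.2)
    m=near&(P[...,2]>.031)&(P[...,2]<.039)&(V<190)
    L,k=label(m,np.ones((3,3)))
    for i in range(1,k+1):
        w=L==i
        if w.sum()>25:
            r=cv2.minAreaRect(P[w][:,:2].astype(np.float32)); print(n,"rim",w.sum(),"hx",np.percentile(hx[w],[2,50,98]).round(3),"hy",np.percentile(hy[w],[2,50,98]).round(3),"ang",round(r[2],1),np.round(r[1],3),"uv",np.argwhere(w).mean(0).round()[::-1])
    m=near&(P[...,2]>.0035)&(P[...,2]<.012)&(V>70)
    L,k=label(binary_opening(m)); 
    for i in range(1,k+1):
        w=L==i
        if w.sum()>80: print(n,"floor",w.sum(),"hx",np.percentile(hx[w],[2,50,98]).round(3),"hy",np.percentile(hy[w],[2,50,98]).round(3),np.median(P[w][:,2]).round(4),"uv",np.argwhere(w).mean(0).round()[::-1])
E
python3 m5.py
```

```text
scene.npz roof hx [0.579 0.582 0.799 0.807] hy [0.016 0.073 0.406 0.413]
top.npz roof hx [0.584 0.587 0.803 0.843] hy [0.022 0.073 0.403 0.41 ]
top.npz rim 28 hx [0.579 0.593 0.61 ] hy [0.27  0.297 0.327] ang 5.9 [0.068 0.006] uv [386. 191.]
wrist4.npz rim 1071 hx [0.553 0.587 0.647] hy [0.163 0.217 0.332] ang 43.6 [0.185 0.091] uv [116. 274.]
wrist4.npz floor 852 hx [0.553 0.588 0.646] hy [0.162 0.23  0.357] 0.0079 uv [118. 256.]
wrist4.npz floor 5109 hx [0.595 0.648 0.702] hy [0.186 0.249 0.33 ] 0.0048 uv [133. 284.]
```

```bash
cat > p5.py <<'E'
from kin import *
HY=np.deg2rad(-57.2);X=np.array([np.cos(HY),np.sin(HY),0]);Y=np.array([-X[1],X[0],0]);O=.582*X+.239*Y
def hood(v): return np.array([(v-O)@X,(v-O)@Y,v[2]]).round(3)
def links(q):
    A=rz(q[0]);B=A@ry(q[1]);C=A@ry(q[1]-q[2]);W4=C@rx(-q[3])
    el=A@[0,0,KX[2]]+B@[0,0,KX[3]]; w=el+C@[KX[4],0,0]; wc=w+W4@[0,KX[6],0]; return el,w,wc
if __name__=="__main__":
    s=get_state();q0=s["q"];p0=s["ee_pos"];R0=s["eef_rot"]
    for lean,dl,ph in((45,60,132),(55,45,123),(55,55,123),(50,55,127)):
        Rp=tool(HY+np.deg2rad(dl),np.deg2rad(lean),np.pi+np.deg2rad(ph-70)); Rq=Rp@Ro.from_rotvec([0,0,np.deg2rad(70)]).as_matrix()
        gp=O+.01*X+.035*Y+[0,0,.105]; p=gp+.008*Rp[:,2]; pre=p-.06*X+[0,0,.03]
        m=-Rq[:,0]; print(lean,dl,ph,"mouth dir hood",(m@X).round(2),(m@Y).round(2),m[2].round(2),"mouth",hood(gp+.0285*m))
        q=track(q0,p0,R0,pre,Rp,14,quiet=True); q=track(q,pre,Rp,p,Rp,5,quiet=True); q=track(q,p,Rp,p,Rq,8,quiet=True)
        el,w,wc=links(q); print(q.round(2),"elbow",hood(el),"w",hood(w),"wc",hood(wc))
        t=-Rq[:,2]; t2=np.array([t@X,t[2]]); t2/=np.linalg.norm(t2); v=np.array([-.01,.245-.105]); print("sash dist from axis",abs(v[0]*t2[1]-v[1]*t2[0]).round(3),"prepour mouth elev",np.rad2deg(np.arcsin(-Rp[2,0])).round())
E
python3 p5.py
```

```text
45 60 132 mouth dir hood 0.41 -0.78 -0.47 mouth [0.022 0.013 0.092]
  dr [-0.001 -0.003  0.012] deg 2.2 slideAfter [-0.781 -0.676  1.596] worst 3.6e-18 maxstep 0.06
  dr [0. 0. 0.] deg 0.0 slideAfter [-0.459 -0.244  0.424] worst 5.8e-21 maxstep 0.03
  dr [-0.    -0.     0.389] deg 70.0 slideAfter [0. 0. 0.] worst 2.3e-18 maxstep 0.15
[-0.64  0.45 -0.19 -1.08 -0.54 -2.33] elbow [-0.351 -0.153  0.665] w [-0.036 -0.036  0.415] wc [-0.089 -0.136  0.302]
sash dist from axis 0.054 prepour mouth elev 19.0
55 45 123 mouth dir hood 0.37 -0.81 -0.45 mouth [0.021 0.012 0.092]
  dr [-0.012 -0.087  0.016] deg 16.0 slideAfter [-0.373 -0.73   1.721] worst 4.3e-20 maxstep 0.12
  dr [0. 0. 0.] deg 0.0 slideAfter [-0.337 -0.257  0.52 ] worst 1.7e-19 maxstep 0.03
  dr [-0.    -0.     0.389] deg 70.0 slideAfter [0. 0. 0.] worst 6.9e-19 maxstep 0.15
[-0.78  0.45 -0.3  -1.68 -0.46 -1.67] elbow [-0.343 -0.186  0.666] w [-0.043 -0.121  0.381] wc [-0.152 -0.127  0.265]
sash dist from axis 0.092 prepour mouth elev 30.0
55 55 123 mouth dir hood 0.51 -0.74 -0.45 mouth [0.024 0.014 0.092]
  dr [-0.036 -0.051 -0.
[... 216 characters left out ...]
] worst 5.6e-20 maxstep 0.15
[-0.79  0.47 -0.24 -1.5  -0.59 -1.74] elbow [-0.33  -0.185  0.66 ] w [-0.021 -0.12   0.385] wc [-0.121 -0.152  0.265]
sash dist from axis 0.081 prepour mouth elev 30.0
50 55 127 mouth dir hood 0.43 -0.77 -0.46 mouth [0.022 0.013 0.092]
  dr [-0.014 -0.035  0.003] deg 6.8 slideAfter [-0.607 -0.761  1.635] worst 3.1e-18 maxstep 0.07
  dr [0. 0. 0.] deg 0.0 slideAfter [-0.408 -0.275  0.456] worst 4.7e-21 maxstep 0.03
  dr [-0.    -0.     0.389] deg 70.0 slideAfter [0. 0. 0.] worst 3.8e-19 maxstep 0.15
[-0.7   0.45 -0.22 -1.31 -0.51 -2.05] elbow [-0.347 -0.168  0.666] w [-0.033 -0.073  0.405] wc [-0.113 -0.14   0.284]
sash dist from axis 0.071 prepour mouth elev 25.0
```

```bash
cat > p6.py <<'E'
from p5 import *
s=get_state();q0=s["q"]
def dist(v):
    h=hood(v); dx=max(0,-h[0]); dz=max(0,.245-h[2],h[2]-.365); return np.hypot(dx,dz)
seedq=np.array([-.75,.45,-.25,-1.4,-.5,-2.])
res=[]
for z in(.085,.10):
 for hy in(0,.04,.07):
  for lean in(40,50,60,70):
   for dl in(20,30,40,50,60,75):
    e=np.deg2rad(90-lean); ph=np.rad2deg(np.arccos(-np.sin(np.deg2rad(25))/np.cos(e))) if np.cos(e)>.43 else None
    if ph is None: continue
    Rq=tool(HY+np.deg2rad(dl),np.deg2rad(lean),np.pi+np.deg2rad(ph)); m=-Rq[:,0]
    if m@X<.15: continue
    gp=O+hy*Y+[0,0,z]+(.022-.0285*(m@X))*X; p=gp+.008*Rq[:,2]
    q,c=step(p,Rq,seedq)
    if c>1e-6: continue
    el,w,wc=links(q); d1=min(dist(w+(wc-w)*t) for t in np.linspace(0,1,6)); d2=min(dist(gp-Rq[:,2]*t) for t in np.linspace(.05,.28,12)); d3=min(dist(el+(w-el)*t) for t in np.linspace(.5,1,6))
    res.append((min(d1,d3,d2+.0),z,hy,lean,dl,round(ph),(m@X).round(2),(m@Y).round(2),d1.round(3),d2.round(3),d3.round(3),hood(w),hood(wc),q.round(2)))
res.sort(key=lambda r:-r[0])
for r in res[:14]: print(*r)
E
python3 p6.py
```

```text
0.1432515270424717 0.085 0 70 20 117 0.16 -0.89 0.181 0.143 0.179 [-0.172 -0.238  0.189] [-0.229 -0.09   0.18 ] [-1.    0.66 -0.76 -2.77 -1.08 -0.53]
0.1432515270424717 0.085 0.04 70 20 117 0.16 -0.89 0.182 0.143 0.18 [-0.172 -0.198  0.187] [-0.229 -0.05   0.18 ] [-0.9   0.67 -0.76 -2.87 -1.08 -0.51]
0.1432515270424717 0.085 0.07 70 20 117 0.16 -0.89 0.183 0.143 0.18 [-0.173 -0.169  0.185] [-0.229 -0.02   0.18 ] [-0.83  0.67 -0.75 -2.95 -1.07 -0.5 ]
0.1366235704408284 0.085 0.07 70 30 117 0.31 -0.85 0.137 0.143 0.137 [-0.129 -0.194  0.2  ] [-0.214 -0.061  0.18 ] [-0.9   0.66 -0.65 -2.66 -0.98 -0.6 ]
0.13471451295239129 0.085 0.04 70 30 117 0.31 -0.85 0.135 0.143 0.135 [-0.128 -0.223  0.203] [-0.214 -0.091  0.18 ] [-0.96  0.65 -0.65 -2.58 -0.99 -0.62]
0.13228000604777732 0.085 0 70 30 117 0.31 -0.85 0.132 0.143 0.132 [-0.127 -0.262  0.208] [-0.214 -0.131  0.18 ] [-1.05  0.64 -0.65 -2.49 -0.99 -0.65]
0.12909686285886268 0.1 0 70 20 117 0.16 -0.89 0.175 0.129 0.175 [-0.171 -0.237  0.207] [-0.229 -0.09   0.195] [-0.99  0.62 -0.75 -2.76 -1.03 -0.55]
0.12909686285886268 0.1 0.04 70 20 117 
[... 295 characters left out ...]
0 30 117 0.31 -0.85 0.131 0.129 0.131 [-0.128 -0.193  0.219] [-0.214 -0.061  0.195] [-0.9   0.62 -0.64 -2.64 -0.94 -0.62]
0.1290658746532173 0.1 0.04 70 30 117 0.31 -0.85 0.129 0.129 0.129 [-0.127 -0.222  0.222] [-0.214 -0.091  0.195] [-0.96  0.61 -0.64 -2.57 -0.95 -0.65]
0.1271416532848303 0.1 0 70 30 117 0.31 -0.85 0.127 0.129 0.127 [-0.126 -0.26   0.228] [-0.214 -0.131  0.195] [-1.04  0.6  -0.64 -2.47 -0.95 -0.69]
0.097 0.085 0.07 60 30 119 0.23 -0.88 0.097 0.125 0.097 [-0.097 -0.171  0.265] [-0.194 -0.051  0.225] [-0.86  0.55 -0.54 -2.55 -0.62 -0.81]
0.095 0.085 0.04 60 30 119 0.23 -0.88 0.095 0.125 0.095 [-0.095 -0.197  0.271] [-0.194 -0.081  0.225] [-0.91  0.54 -0.54 -2.47 -0.63 -0.86]
```

```bash
cat > p7.py <<'E'
from p6 import *
print("----")
for lean,dl in((65,35),(65,40),(70,40),(70,45)):
    e=np.deg2rad(90-lean); ph=np.rad2deg(np.arccos(-np.sin(np.deg2rad(25))/np.cos(e)))
    Rq=tool(HY+np.deg2rad(dl),np.deg2rad(lean),np.pi+np.deg2rad(ph)); m=-Rq[:,0]
    gp=O+.045*Y+[0,0,.10]+(.026-.0285*(m@X))*X; p=gp+.008*Rq[:,2]
    Rp=Rq@Ro.from_rotvec([0,0,-np.deg2rad(55)]).as_matrix(); pre=p-.07*X+[0,0,.02]; mid=np.array([.40,-.22,.2])
    print(lean,dl,round(ph),"m",(m@X).round(2),(m@Y).round(2),"p",p.round(3),"pre elev",np.rad2deg(np.arcsin(-Rp[2,0])).round())
    q=track(q0,s["ee_pos"],s["eef_rot"],pre,Rp,14,quiet=True); q=track(q,pre,Rp,p,Rp,5,quiet=True); q=track(q,p,Rp,p,Rq,8,quiet=True)
    el,w,wc=links(q); d1=min(dist(w+(wc-w)*t) for t in np.linspace(0,1,6)); d2=min(dist(gp-Rq[:,2]*t) for t in np.linspace(.05,.28,12))
    print(q.round(2),d1.round(3),d2.round(3),hood(w),hood(wc),w.round(3),wc.round(3))
E
python3 p7.py | sed -n '/----/,$p'
```

```text
----
65 35 118 m 0.35 -0.84 p [ 0.569 -0.352  0.097] pre elev 24.0
  dr [-0.043 -0.156  0.096] deg 33.8 slideAfter [-0.05  -0.831  1.821] worst 3.3e-18 maxstep 0.19
  dr [0. 0. 0.] deg 0.0 slideAfter [-0.385 -0.129  0.604] worst 8.8e-30 maxstep 0.03
  dr [-0.    -0.     0.306] deg 55.0 slideAfter [0. 0. 0.] worst 1.9e-23 maxstep 0.12
[-0.93  0.55 -0.52 -2.36 -0.73 -0.87] 0.086 0.118 [-0.086 -0.207  0.272] [-0.191 -0.1    0.218] [ 0.296 -0.4    0.272] [ 0.329 -0.253  0.218]
65 40 118 m 0.42 -0.8 p [ 0.569 -0.349  0.097] pre elev 24.0
  dr [-0.054 -0.136  0.08 ] deg 30.0 slideAfter [-0.124 -0.897  1.769] worst 6.4e-19 maxstep 0.16
  dr [0. 0. 0.] deg 0.0 slideAfter [-0.421 -0.165  0.571] worst 3.2e-30 maxstep 0.03
  dr [ 0.    -0.     0.306] deg 55.0 slideAfter [0. 0. 0.] worst 5.4e-23 maxstep 0.12
[-0.93  0.54 -0.46 -2.2  -0.72 -0.98] 0.065 0.116 [-0.065 -0.204  0.287] [-0.18  -0.118  0.218] [ 0.31  -0.416  0.287] [ 0.32  -0.272  0.218]
70 40 117 m 0.46 -0.78 p [ 0.568 -0.349  0.097] pre elev 26.0
  dr [-0.075 -0.152  0.07 ] deg 33.1 slideAfter [-0.032 -1.025  1.69 ] worst 9.0e-19 maxstep 0.18
  dr [0. 0. 0.] deg 0.0 slideAfter [-0.394 -0.217  0.572] worst 2.7e-18 maxstep 0.03
  dr [0.    0.    0.306] deg 55.0 slideAfter [0. 0. 0.] worst 8.0e-26 maxstep 0.12
[-0.97  0.6  -0.51 -2.29 -0.88 -0.83] 0.077 0.126 [-0.077 -0.225  0.249] [-0.188 -0.124  0.195] [ 0.285 -0.417  0.249] [ 0.311 -0.269  0.195]
70 45 117 m 0.52 -0.74 p [ 0.567 -0.346  0.097] pre elev 26.0
  dr [-0.087 -0.132  0.055] deg 30.2 slideAfter [-0.101 -1.087  1.631] worst 1.5e-19 maxstep 0.16
  dr [0. 0. 0.] deg 0.0 slideAfter [-0.427 -0.251  0.534] worst 1.4e-18 maxstep 0.03
  dr [0.    0.    0.306] deg 55.0 slideAfter [0. 0. 0.] worst 8.3e-26 maxstep 0.12
[-0.97  0.59 -0.45 -2.15 -0.88 -0.93] 0.056 0.124 [-0.056 -0.224  0.262] [-0.174 -0.14   0.195] [ 0.297 -0.434  0.262] [ 0.304 -0.289  0.195]
```

```bash
cat > pour.py <<'E'
from p5 import *
from rows import rows
lean,dl,ph=65,35,118
Rq=tool(HY+np.deg2rad(dl),np.deg2rad(lean),np.pi+np.deg2rad(ph)); m=-Rq[:,0]
gp=O+.045*Y+[0,0,.10]+(.026-.0285*(m@X))*X; p=gp+.008*Rq[:,2]
Rp=Rq@Ro.from_rotvec([0,0,-np.deg2rad(55)]).as_matrix(); pre=p-.07*X+[0,0,.02]
E
python3 -c "
from pour import *
rows(pre,Rp,8)"
```

```text
p [ 0.4228 -0.2027  0.2585] q [-0.33 -0.12 -0.55 -0.61 -0.48 -1.78] dr/row [-0.0054 -0.0195  0.0122]
  dr [-0.043 -0.156  0.097] deg 33.9 slideAfter [-0.053 -0.831  1.821] worst 2.1e-17 maxstep 0.34
[-0.09, -0.09, 0.22]
[-0.08, -0.09, 0.22]
[-0.07, -0.09, 0.22]
[-0.06, -0.09, 0.23]
[-0.05, -0.09, 0.23]
[-0.04, -0.09, 0.23]
[-0.03, -0.1, 0.23]
[-0.02, -0.1, 0.23]
```

Request:
apply_moves([
  {"slide": [-0.06,-0.06,0.15],"dr": [-0.0036,-0.013,0.008],"hand": 0},
  {"slide": [-0.06,-0.06,0.15],"dr": [-0.0036,-0.013,0.008],"hand": 0},
  {"slide": [-0.05,-0.06,0.15],"dr": [-0.0036,-0.013,0.008],"hand": 0},
  {"slide": [-0.05,-0.06,0.15],"dr": [-0.0036,-0.013,0.008],"hand": 0},
  {"slide": [-0.04,-0.06,0.15],"dr": [-0.0036,-0.013,0.008],"hand": 0},
  {"slide": [-0.04,-0.06,0.15],"dr": [-0.0036,-0.013,0.008],"hand": 0},
  {"slide": [-0.03,-0.06,0.15],"dr": [-0.0036,-0.013,0.008],"hand": 0},
  {"slide": [-0.03,-0.06,0.15],"dr": [-0.0036,-0.013,0.008],"hand": 0},
  {"slide": [-0.03,-0.06,0.15],"dr": [-0.0036,-0.013,0.008],"hand": 0},
  {"slide": [-0.02,-0.06,0.15],"dr": [-0.0036,-0.013,0.008],"hand": 0},
  {"slide": [-0.02,-0.06,0.15],"dr": [-0.0036,-0.013,0.008],"hand": 0},
  {"slide": [0,0,0],"dr": [0,0,0],"hand": 0},
])

```text
time: 11.95
ee_pos: [0.5225, -0.2855, 0.1274]
eef_rot: [[0.108, 0.536, 0.837], [0.905, 0.296, -0.306], [-0.412, 0.791, -0.453]]
wrist_force: [0.3, 0.9, -1.8]
finger_gap: 0.517
grip_force: 42.4
```

```bash
python3 -c "
from pour import *
rows(pre,Rp,3); go(p,Rp)
o=[]
for n in('wrist','scene'):
    c=camera(n);np.savez(n+'5.npz',**c);o.append(c['frame'][...,::-1])
cv2.imwrite('pics/w5.png',np.hstack([cv2.resize(o[0],(400,300)),cv2.resize(o[1][60:270,240:520],(400,300))]))"
```

```text
p [ 0.5225 -0.2855  0.1274] q [-0.92  0.4  -0.64 -2.28 -0.69  0.03] dr/row [-0.0015 -0.0048  0.0027]
  dr [-0.005 -0.014  0.008] deg 3.1 slideAfter [-0.008 -0.06   0.147] worst 2.1e-27 maxstep 0.04
[-0.0, -0.02, 0.05]
[-0.0, -0.02, 0.05]
[-0.0, -0.02, 0.05]
now [ 0.5225 -0.2855  0.1274] q [-0.92  0.4  -0.64 -2.28 -0.69  0.03] t 11.95 F [ 0.3  0.9 -1.8]
world [ 0.047  -0.0662 -0.0307] slide [-0.422 -0.187  0.735]
dr [-0.005 -0.014  0.008] deg 3.1 slide after turn [-0.393 -0.188  0.751]
```

View pics/w5.png

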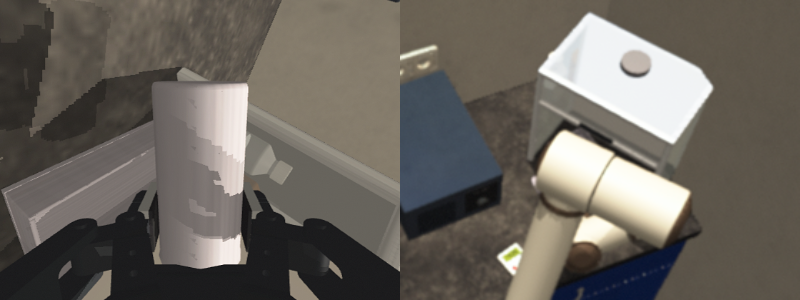

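Left (wrist): the tray lies left of and behind the beaker, its rim running from (5,190) to (180,70), with the hood's side frame at right. Right (scene): the arm's wrist housing at (575,170) is in front of the sash. I'll check the clearances by numbers before going in.

```bash
cat > m6.py <<'E'
from p5 import *
s=get_state(); el,w,wc=links(s["q"]); print("now w",hood(w),"wc",hood(wc))
c=dict(np.load("wrist5.npz")); P=pts(c); ok=c["depth"]>0
h=np.stack([(P-np.r_[O[:2],0])@X,(P-np.r_[O[:2],0])@Y,P[...,2]],-1)
bk=np.zeros(ok.shape,bool); bk[100:,200:360]=1; bk[260:]=1
ok&=~bk
fl=ok&(h[...,2]>.002)&(h[...,2]<.0075)&(h[...,0]>-.03)&(h[...,0]<.15)
m=ok&(h[...,2]>.012)&(h[...,2]<.04)&(h[...,0]>-.03)&(h[...,0]<.15)&(h[...,1]<.13)
print("rim/wall",m.sum(),np.percentile(h[m],[1,5,50,95,99],axis=0).round(3).tolist())
t=ok&(h[...,2]>.0315)&(h[...,2]<.0385)&(abs(h[...,1])<.13)
H,xe,ye=np.histogram2d(h[t][:,0],h[t][:,1],[np.arange(-.03,.15,.01),np.arange(-.13,.131,.02)]); print("rim hist rows hx -30..140mm"); print(H.astype(int))
# scene: arm housing radius near w and its closeness to the hood
c=dict(np.load("scene5.npz")); P=pts(c); ok=c["depth"]>0
h=np.stack([(P-np.r_[O[:2],0])@X,(P-np.r_[O[:2],0])@Y,P[...,2]],-1)
f=c["frame"].astype(int); cr=ok&(f[...,0]>f[...,2]+25)&(f[...,0]>120)&(h[...,2]>.1)&(h[...,2]<.6)
u=(wc-w)/np.linalg.norm(wc-w); d=P-w; 
k=cr&(np.linalg.norm(d,axis=-1)<.13); print("arm pts near w: max hx",np.percentile(h[k][:,0],[50,95,99,100]).round(3),"z max",h[k][:,2].max().round(3), k.sum())
k2=k&((d@u)>.02)&((d@u)<.1); r=np.linalg.norm(d-(d@u)[...,None]*u,axis=-1)[k2]; print("radius about w-wc",np.percentile(r,[5,50,95]).round(3) if k2.sum() else 0)
fa=(w-el)/np.linalg.norm(w-el); k3=k&((d@fa)<-.03); r=np.linalg.norm(d-(d@fa)[...,None]*fa,axis=-1)[k3]; print("radius forearm",np.percentile(r,[5,50,95]).round(3) if k3.sum() else 0)
E
python3 m6.py
```

```text
now w [-0.152 -0.204  0.321] wc [-0.264 -0.109  0.258]
rim/wall 3945 [[-0.02, -0.007, 0.012], [-0.017, -0.0, 0.013], [-0.0, 0.031, 0.023], [0.021, 0.072, 0.035], [0.026, 0.081, 0.036]]
rim hist rows hx -30..140mm
[[  0   0   0   0   0   0   0   0   0   0   0   0   0]
 [  0   0   0   0   0   0   7  26   0   0   0   0   0]
 [  0   0   0   0   0   0   0 261  20   0   0   0   0]
 [  0   0   0   0   0   0   0   8 228  10   0   0   0]
 [  0   0   0   0   0   0   0   0  11 179   1   0   0]
 [  0   0   0   0   0   0   0   0   0   2   0   0   0]
 [  0   0   0   0   0   0   0   0   0   0   0   0   0]
 [  0   0   0   0   0   0   0   0   0   0   0   0   0]
 [  0   0   0   0   0   0   0   0   0   0   0   0   0]
 [  0   0   0   0   0   0   0   0   0   0   0   0   0]
 [  0   0   0   0   0   0   0   0   0   0   0   0   0]
 [  0   0   0   0   0   0   0   0   0   0   0   0   0]
 [  0   0   0   0   0   0   0   0   0   0   0   0   0]
 [  0   0   0   0   0   0   0   0   0   0   0   0   0]
 [  0   0   0   0   0   0   0   0   0   0   0   0   0]
 [  0   0   0   0   0   0   0   0   0   0   0   0   0]
 [  0   0   0   0   0   0   0   0   0   0   0   0   0]]
arm pts near w: max hx [-0.24  -0.222 -0.219 -0.211] z max 0.332 217
radius about w-wc [0.034 0.04  0.046]
radius forearm [0.067 0.091 0.122]
```

```bash
cat > m7.py <<'E'
from p5 import *
def cast(c,uv,z):
    K=np.array([[c["fx"],0,c["cx"]],[0,c["fy"],c["cy"]],[0,0,1.]])
    u=cv2.undistortPoints(np.array(uv,float).reshape(-1,1,2),K,c["distortion"]).reshape(-1,2)
    d=np.c_[u[:,0],-u[:,1],-np.ones(len(u))]@c["T"][:3,:3].T; o=c["T"][:3,3]
    return (o+d*((z-o[2])/d[:,2])[:,None])[:,:2]
def show(t,Q):
    e=np.diff(np.vstack([Q,Q[:1]]),axis=0); print(t,Q.round(3).tolist(),"headings",np.rad2deg(np.arctan2(e[:,1],e[:,0])).round(),"len",np.linalg.norm(e,axis=1).round(3))
sc=dict(np.load("scene.npz"))
show("tray scene",cast(sc,[(342,167),(368,152),(396,186),(373,203)],.03))
show("roof scene",cast(sc,[(338,110),(374,73),(457,120),(434,160)],.36))
c=dict(np.load("wrist5.npz")); P=pts(c); ok=c["depth"]>0
for (u0,v0,u1,v1) in((0,90,215,260),):
    sub=np.zeros(ok.shape,bool); sub[v0:v1,u0:u1]=1
    for lo,hi in((.0315,.0385),(.003,.0075)):
        k=ok&sub&(P[...,2]>lo)&(P[...,2]<hi)
        Q=P[k][:,:2]; r=cv2.fitLine(Q.astype(np.float32),cv2.DIST_HUBER,0,.01,.01).ravel(); print(lo,k.sum(),"line heading",np.rad2deg(np.arctan2(r[1],r[0])).round(1),"ext",Q.min(0).round(3),Q.max(0).round(3), "uv",np.argwhere(k).min(0)[::-1],np.argwhere(k).max(0)[::-1])
for uv in((20,266),(60,300),(240,110),(150,175),(250,100),(100,230)): print(uv,P[uv[1],uv[0]].round(3))
E
python3 m7.py
python3 -c "
import numpy as np,cv2
a=np.load('wrist5.npz')['frame'][...,::-1];b=np.load('top.npz')['frame'][...,::-1][100:260,350:480]
cv2.imwrite('pics/w5b.png',np.hstack([cv2.resize(a[:300],(400,214*1)),cv2.resize(b,(0,0),fx=3,fy=3)[:214]]) if 0 else np.hstack([cv2.resize(a,(420,480)),cv2.resize(b,(380,480),interpolation=cv2.INTER_CUBIC)]))"
```

```text
tray scene [[0.645, -0.313], [0.671, -0.435], [0.494, -0.462], [0.461, -0.351]] headings [ -78. -171.  107.   12.] len [0.125 0.179 0.116 0.189]
roof scene [[0.661, -0.273], [0.762, -0.453], [0.482, -0.608], [0.374, -0.462]] headings [ -61. -151.  127.   33.] len [0.206 0.32  0.181 0.344]
0.0315 873 line heading 5.2 ext [ 0.516 -0.348] [ 0.601 -0.337] uv [110 202] [214 259]
0.003 3245 line heading -29.3 ext [ 0.484 -0.446] [ 0.661 -0.268] uv [ 20 119] [214 259]
(20, 266) [ 0.421 -0.184  0.159]
(60, 300) [ 0.502 -0.396  0.004]
(240, 110) [ 0.651 -0.285  0.   ]
(150, 175) [ 0.567 -0.321  0.   ]
(250, 100) [ 0.658 -0.276  0.002]
(100, 230) [ 0.526 -0.344  0.008]
```

View pics/w5b.png

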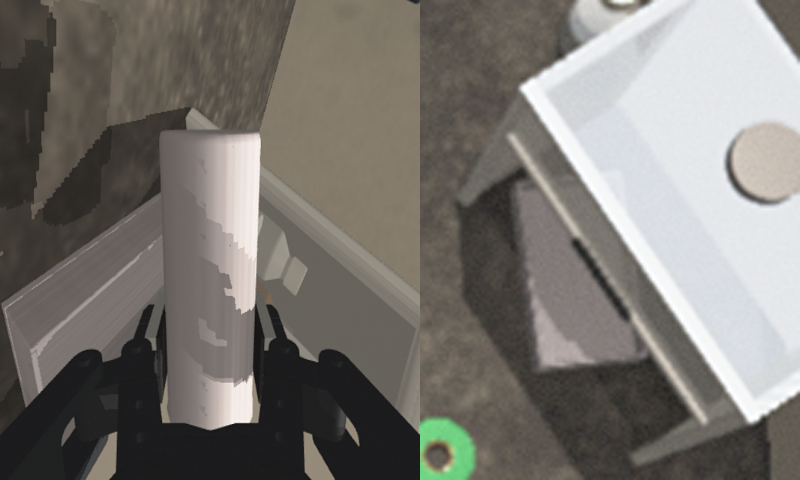

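The wrist view (left) shows the tray's front wall face, bottom edge from (5,305) to (165,195) and rim from (35,350) to (160,240). The top crop (right) shows the tray at (520,180)–(540,370)–(648,355), which is turned some 25° against the hood front, with the sash edge running (515,140) to (700,420) and the black pull at (600,275). I'll fix the tray from these corners.

```bash
cat > m8.py <<'E'
from m7 import cast,show
from p5 import *
w=dict(np.load("wrist5.npz")); t=dict(np.load("top.npz"))
print("=====")
print("wrist rim corner",cast(w,[(47,306)],.035).round(3),"rim pt",cast(w,[(213,210)],.035).round(3),"foot corner",cast(w,[(7,267)],0).round(3),"foot pt",cast(w,[(213,172)],0).round(3))
T=lambda x,y:(350+(x-420)*130/380,100+y*160/480)
show("tray top rim",cast(t,[T(520,180),T(540,370),T(648,355)],.035))
show("hood feet top",cast(t,[T(465,203),T(635,460)],0))
show("sash edge top",cast(t,[T(512,138),T(702,420)],.245))
show("pull",cast(t,[T(575,240),T(628,318)],.27))
# rim points of the front wall from depth, fine line
P=pts(w); k=np.zeros(P.shape[:2],bool); k[200:262,60:215]=1; k&=(w["depth"]>0)&(P[...,2]>.0325)&(P[...,2]<.038)
Q=P[k]; A=np.c_[Q[:,0],np.ones(len(Q))]; print("rim line y=%.4f x + %.4f"%tuple(np.linalg.lstsq(A,Q[:,1],rcond=None)[0]),len(Q),Q[:,0].min(),Q[:,0].max())
E
python3 m8.py | sed -n '/=====/,$p'
```

```text
=====
wrist rim corner [[ 0.48  -0.352]] rim pt [[ 0.598 -0.342]] foot corner [[ 0.479 -0.352]] foot pt [[ 0.635 -0.339]]
tray top rim [[0.671, -0.335], [0.469, -0.348], [0.484, -0.464]] headings [-176.  -83.   34.] len [0.203 0.117 0.228]
hood feet top [[0.656, -0.28], [0.378, -0.453]] headings [-148.   32.] len [0.327 0.327]
sash edge top [[0.653, -0.286], [0.39, -0.45]] headings [-148.   32.] len [0.31 0.31]
pull [[0.55, -0.335], [0.479, -0.38]] headings [-148.   32.] len [0.085 0.085]
rim line y=0.0886 x + -0.3912 755 0.5152050258331389 0.6005450181739473
```

The tray front rim runs (0.475,-0.350)→(0.672,-0.336), and the planned mouth position falls at tray (-0.03,-0.03) with the mouth pointing further in, so the pour plan stands. Going in.

Request:
apply_moves([
  {"slide": [-0.07,-0.03,0.13],"dr": [-0.001,-0.003,0.002],"hand": 0},
  {"slide": [-0.07,-0.03,0.13],"dr": [-0.001,-0.003,0.002],"hand": 0},
  {"slide": [-0.07,-0.03,0.13],"dr": [-0.001,-0.003,0.002],"hand": 0},
  {"slide": [-0.07,-0.03,0.13],"dr": [-0.001,-0.003,0.002],"hand": 0},
  {"slide": [-0.06,-0.03,0.12],"dr": [-0.001,-0.002,0],"hand": 0},
  {"slide": [-0.06,-0.03,0.11],"dr": [0,0,0],"hand": 0},
  {"slide": [0,0,0],"dr": [0,0,0],"hand": 0},
])

```text
time: 12.75
ee_pos: [0.5733, -0.352, 0.102]
eef_rot: [[0.158, 0.512, 0.844], [0.895, 0.286, -0.341], [-0.417, 0.81, -0.413]]
wrist_force: [-0.4, -0.4, -1.3]
finger_gap: 0.519
grip_force: 42.3
```

```bash
python3 -c "
from pour import *
go(p,Rq); s=get_state(); el,w,wc=links(s['q']); print(hood(w),hood(wc),hood(s['ee_pos']))"
```

```text
now [ 0.5733 -0.352   0.102 ] q [-0.93  0.55 -0.51 -2.36 -0.74  0.09] t 12.75 F [-0.4 -0.4 -1.3]
world [-0.0038  0.0003 -0.0054] slide [ 0.019 -0.062 -0.011]
dr [ 0.003 -0.001  0.307] deg 55.3 slide after turn [-0.04  -0.051 -0.01 ]
[-0.084 -0.205  0.274] [-0.189 -0.099  0.219] [0.024 0.052 0.102]
```

Request:
apply_moves([
  {"slide": [0,0,0],"dr": [0,0,0.043],"hand": 0},
  {"slide": [0,0,0],"dr": [0,0,0.043],"hand": 0},
  {"slide": [0,0,0],"dr": [0,0,0.043],"hand": 0},
  {"slide": [0,0,0],"dr": [0,0,0.043],"hand": 0},
  {"slide": [0,0,0],"dr": [0,0,0.043],"hand": 0},
  {"slide": [0,0,0],"dr": [0,0,0.043],"hand": 0},
  {"slide": [0,0,0],"dr": [0,0,0.043],"hand": 0},
  {"slide": [0,0,0],"dr": [0,0,0.043],"hand": 0},
])

```text
time: 13.55
ee_pos: [0.5721, -0.3502, 0.1027]
eef_rot: [[0.527, 0.1, 0.844], [0.671, -0.659, -0.341], [0.522, 0.746, -0.414]]
wrist_force: [-0.6, 0.2, -1.6]
finger_gap: 0.513
grip_force: 42.4
```

Request:
apply_moves([
  {"slide": [0,0,0],"dr": [0,0,0],"hand": 0},
  {"slide": [0,0,0],"dr": [0,0,0],"hand": 0},
  {"slide": [0,0,0],"dr": [0,0,0],"hand": 0},
  {"slide": [0,0,0],"dr": [0,0,0],"hand": 0},
  {"slide": [0,0,0],"dr": [0,0,0],"hand": 0},
  {"slide": [0,0,0],"dr": [0,0,0],"hand": 0},
  {"slide": [0,0,0],"dr": [0,0,0],"hand": 0},
  {"slide": [0,0,0],"dr": [0,0,0],"hand": 0},
  {"slide": [0,0,0],"dr": [0,0,0],"hand": 0},
  {"slide": [0,0,0],"dr": [0,0,0],"hand": 0},
])

```text
time: 14.55
ee_pos: [0.5723, -0.3505, 0.1025]
eef_rot: [[0.526, 0.102, 0.844], [0.674, -0.655, -0.341], [0.518, 0.748, -0.414]]
wrist_force: [0.7, 0.5, 0.1]
finger_gap: 0.519
grip_force: 42.4
```

```bash
python3 -c "
from pour import *
go(p,Rq); s=get_state(); print('mouth z',-s['eef_rot'][2,0])
o=[]
for n in('wrist','top'):
    c=camera(n);np.savez(n+'6.npz',**c);o.append(c['frame'][...,::-1])
T=o[1][130:250,350:460]
cv2.imwrite('pics/w6.png',np.hstack([cv2.resize(o[0],(400,400)),cv2.resize(T,(400,400))]))"
```

```text
now [ 0.5723 -0.3505  0.1025] q [-0.93  0.54 -0.52 -2.36 -0.74 -0.99] t 14.55 F [0.7 0.5 0.1]
world [-0.0028 -0.0012 -0.0059] slide [-0.053 -0.039  0.005]
dr [ 0.002 -0.002 -0.037] deg 6.6 slide after turn [-0.049 -0.045  0.005]
mouth z -0.5182440144672981
```

View pics/w6.png

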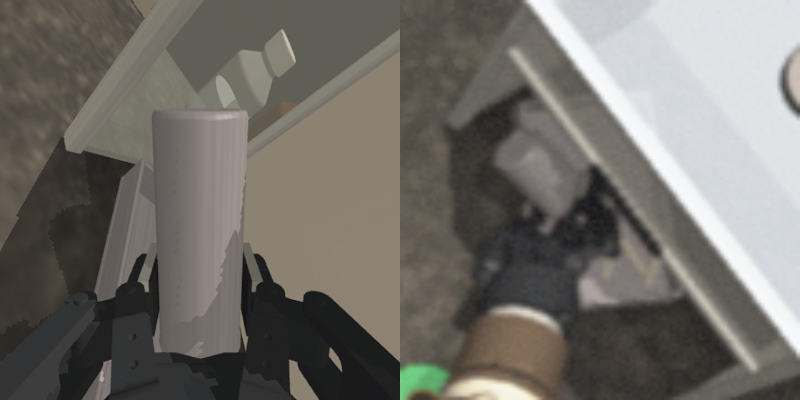

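Top crop: at least two pale bars lie in the tray at about (625,235) and (650,270). The wrist view shows the beaker tipped inside the opening and clear of the frame. I'll tip a little further to be sure, then back out the way I came in.

Request:
apply_moves([
  {"slide": [0,0,0],"dr": [0,0,0.04],"hand": 0},
  {"slide": [0,0,0],"dr": [0,0,0.03],"hand": 0},
  {"slide": [0,0,0],"dr": [0,0,0],"hand": 0},
  {"slide": [0,0,0],"dr": [0,0,0],"hand": 0},
  {"slide": [0,0,0],"dr": [0,0,0],"hand": 0},
  {"slide": [0,0,0],"dr": [0,0,0],"hand": 0},
])

```text
time: 15.25
ee_pos: [0.5723, -0.3505, 0.1026]
eef_rot: [[0.536, -0.015, 0.844], [0.516, -0.786, -0.341], [0.669, 0.618, -0.414]]
wrist_force: [0.1, 0.0, -1.1]
finger_gap: 0.517
grip_force: 42.4
```

Request:
apply_moves([
  {"slide": [0,0,0],"dr": [0,0,-0.046],"hand": 0},
  {"slide": [0,0,0],"dr": [0,0,-0.046],"hand": 0},
  {"slide": [0,0,0],"dr": [0,0,-0.046],"hand": 0},
  {"slide": [0,0,0],"dr": [0,0,-0.046],"hand": 0},
  {"slide": [0,0,0],"dr": [0,0,-0.046],"hand": 0},
  {"slide": [0,0,0],"dr": [0,0,-0.046],"hand": 0},
  {"slide": [0,0,0],"dr": [0,0,-0.046],"hand": 0},
  {"slide": [0,0,0],"dr": [0,0,-0.046],"hand": 0},
  {"slide": [0,0,0],"dr": [0,0,-0.046],"hand": 0},
])

```text
time: 16.15
ee_pos: [0.5723, -0.3505, 0.1026]
eef_rot: [[0.154, 0.513, 0.844], [0.893, 0.292, -0.341], [-0.422, 0.807, -0.414]]
wrist_force: [0.0, 0.6, -0.5]
finger_gap: 0.514
grip_force: 42.4
```

Request:
apply_moves([
  {"slide": [0.07,0.03,-0.13],"dr": [0,0,0],"hand": 0},
  {"slide": [0.07,0.03,-0.13],"dr": [0,0,0],"hand": 0},
  {"slide": [0.07,0.03,-0.13],"dr": [0,0,0],"hand": 0},
  {"slide": [0.07,0.03,-0.13],"dr": [0,0,0],"hand": 0},
  {"slide": [0.07,0.03,-0.13],"dr": [0,0,0],"hand": 0},
  {"slide": [0.07,0.03,-0.13],"dr": [0,0,0],"hand": 0},
])

```text
time: 16.75
ee_pos: [0.522, -0.2807, 0.1322]
eef_rot: [[0.158, 0.512, 0.844], [0.895, 0.287, -0.341], [-0.417, 0.809, -0.414]]
wrist_force: [0.2, -0.3, -1.7]
finger_gap: 0.515
grip_force: 42.4
```

```bash
python3 -c "
from pour import *
R1=tool(np.deg2rad(3),roll=np.pi+np.pi/3)
rows([.42,-.2,.26],R1,12)"
```

```text
p [ 0.522  -0.2807  0.1322] q [-0.94  0.41 -0.71 -2.4  -0.78  0.15] dr/row [ 0.0036  0.0129 -0.0079]
  dr [ 0.044  0.155 -0.094] deg 33.6 slideAfter [ 0.638  0.614 -1.594] worst 1.0e-20 maxstep 0.22
[0.0, 0.06, -0.14]
[0.01, 0.06, -0.14]
[0.01, 0.06, -0.14]
[0.01, 0.06, -0.14]
[0.02, 0.06, -0.14]
[0.02, 0.06, -0.14]
[0.03, 0.05, -0.14]
[0.03, 0.05, -0.14]
[0.04, 0.05, -0.14]
[0.04, 0.05, -0.14]
[0.04, 0.05, -0.14]
[0.05, 0.05, -0.13]
```

Request:
apply_moves([
  {"slide": [0,0.06,-0.14],"dr": [0.0036,0.013,-0.008],"hand": 0},
  {"slide": [0.01,0.06,-0.14],"dr": [0.0036,0.013,-0.008],"hand": 0},
  {"slide": [0.01,0.06,-0.14],"dr": [0.0036,0.013,-0.008],"hand": 0},
  {"slide": [0.01,0.06,-0.14],"dr": [0.0036,0.013,-0.008],"hand": 0},
  {"slide": [0.02,0.06,-0.14],"dr": [0.0036,0.013,-0.008],"hand": 0},
  {"slide": [0.02,0.06,-0.14],"dr": [0.0036,0.013,-0.008],"hand": 0},
  {"slide": [0.03,0.05,-0.14],"dr": [0.0036,0.013,-0.008],"hand": 0},
  {"slide": [0.03,0.05,-0.14],"dr": [0.0036,0.013,-0.008],"hand": 0},
  {"slide": [0.04,0.05,-0.14],"dr": [0.0036,0.013,-0.008],"hand": 0},
  {"slide": [0.04,0.05,-0.14],"dr": [0.0036,0.013,-0.008],"hand": 0},
  {"slide": [0.04,0.05,-0.14],"dr": [0.0036,0.013,-0.008],"hand": 0},
  {"slide": [0.05,0.05,-0.13],"dr": [0.0036,0.013,-0.008],"hand": 0},
])

```text
time: 17.95
ee_pos: [0.4175, -0.2002, 0.2597]
eef_rot: [[-0.407, 0.583, 0.704], [0.843, 0.536, 0.043], [-0.352, 0.611, -0.709]]
wrist_force: [1.4, 0.3, -0.8]
finger_gap: 0.512
grip_force: 42.4
```

```bash
cat > bars.py <<'E'
from rows import *
from scipy.ndimage import label
import pickle
C=np.array([.5777,-.4003]); TX=np.array([.078,-.997]); TY=np.array([.997,.078])
for n in("top","scene"):
    c0=dict(np.load(n+".npz")); c=camera(n); np.savez(n+"7.npz",**c)
    d=np.abs(c["frame"].astype(int)-c0["frame"]).max(-1); K=np.array([[c["fx"],0,c["cx"]],[0,c["fy"],c["cy"]],[0,0,1.]])
    br=c["frame"].min(-1).astype(int)
    v,u=np.mgrid[0:420,0:560]; un=cv2.undistortPoints(np.c_[u.ravel(),v.ravel()].astype(float).reshape(-1,1,2),K,np.array(c["distortion"])).reshape(-1,2)
    T=np.array(c["T"]); r=np.c_[un[:,0],-un[:,1],-np.ones(len(un))]@T[:3,:3].T; W=(T[:3,3]+r*((.008-T[2,3])/r[:,2])[:,None])[:,:2].reshape(420,560,2)
    m=(d>25)&(np.abs((W-C)@TX)<.09)&(np.abs((W-C)@TY)<.14)
    L,k=label(m,np.ones((3,3)))
    for i in range(1,k+1):
        w=L==i
        if w.sum()>4:
            q=np.c_[((W[w]-C)@TX),((W[w]-C)@TY)]; b=cv2.minAreaRect(q.astype(np.float32)); print(n,w.sum(),"tray xy",q.mean(0).round(3),"size",np.round(b[1],3),"bright",br[w].mean().round(),c0["frame"].min(-1)[w].mean().round())
p,R,q=pickle.load(open("grasp.pkl","rb"))
rows([.44,.16,.26],R,12)
E
python3 bars.py
```

```text
scene 1263 tray xy [-0.039 -0.05 ] size [0.148 0.261] bright 189.0 63.0
p [ 0.4186 -0.2009  0.2615] q [-0.34 -0.13 -0.55 -0.62 -0.48 -1.76] dr/row [-0.0125  0.0082 -0.0334]
  dr [-0.15   0.098 -0.4  ] deg 79.0 slideAfter [-1.109  2.789  2.016] worst 2.3e-18 maxstep 0.1
[0.25, 0.17, 0.03]
[0.23, 0.19, 0.04]
[0.2, 0.22, 0.05]
[0.18, 0.23, 0.07]
[0.15, 0.25, 0.08]
[0.12, 0.26, 0.09]
[0.09, 0.27, 0.11]
[0.06, 0.27, 0.12]
[0.03, 0.27, 0.13]
[-0.0, 0.27, 0.14]
[-0.03, 0.26, 0.15]
[-0.06, 0.25, 0.16]
```

```bash
cat > bars2.py <<'E'
from h import *
from scipy.ndimage import label
C=np.array([.5777,-.4003]); TX=np.array([.078,-.997]); TY=np.array([.997,.078])
c0=dict(np.load("wrist4.npz")); c=camera("wrist"); np.savez("wrist7.npz",**c)
for nm,k in(("before",c0),("after",c)):
    P=pts(k); x=(P[...,:2]-C)@TX; y=(P[...,:2]-C)@TY; ins=(k["depth"]>0)&(abs(x)<.053)&(abs(y)<.096)&(P[...,2]<.045)
    print(nm,"tray px",ins.sum(),"y range",np.percentile(y[ins],[1,99]).round(3),"x",np.percentile(x[ins],[1,99]).round(3),"bright pct",np.percentile(k["frame"].min(-1)[ins],[5,50,90,97,99.5]))
    m=(ins&(abs(x)<.046)&(abs(y)<.088)&(P[...,2]>.0085)&(P[...,2]<.03)); L,n=label(m)
    for i in range(1,n+1):
        w=L==i
        if w.sum()>30:
            b=cv2.minAreaRect(np.c_[x[w],y[w]].astype(np.float32)); print("  blob",w.sum(),np.round(b[0],3),np.round(b[1],3),"z",np.median(P[w][:,2]).round(4),"rgb",k["frame"][w].mean(0).round(),"uv",np.argwhere(w).mean(0).round()[::-1])
t0=dict(np.load("top.npz"));t=dict(np.load("top7.npz")); P=pts(t); x=(P[...,:2]-C)@TX; y=(P[...,:2]-C)@TY
ins=(t["depth"]>0)&(abs(x)<.055)&(abs(y)<.098)&(P[...,2]<.045); print("top tray px",ins.sum(),"maxdiff",np.sort(np.abs(t["frame"].astype(int)-t0["frame"]).max(-1)[ins])[-20:])
E
python3 bars2.py
```

```text
before tray px 5803 y range [-0.096  0.064] x [-0.034  0.052] bright pct [ 91. 118. 121. 157. 161.]
after tray px 6425 y range [-0.096  0.075] x [-0.034  0.052] bright pct [ 89.  117.  130.6 156.  160. ]
  blob 194 [ 0.002 -0.054] [0.039 0.008] z 0.0118 rgb [160. 148. 130.] uv [106. 281.]
  blob 371 [ 0.033 -0.054] [0.026 0.049] z 0.0119 rgb [161. 149. 131.] uv [ 94. 300.]
top tray px 1252 maxdiff [21 21 21 22 22 22 23 24 25 25 25 25 26 26 26 26 29 29 30 36]
```

All three bars are in the tray: one single blob (39×8 mm) at tray (0.002,-0.054), and a double-area blob at (0.033,-0.054). I'll carry the beaker back.

Request:
apply_moves([
  {"slide": [0.25,0.17,0.03],"dr": [-0.0125,0.008,-0.0335],"hand": 0},
  {"slide": [0.23,0.19,0.04],"dr": [-0.0125,0.008,-0.0335],"hand": 0},
  {"slide": [0.2,0.22,0.05],"dr": [-0.0125,0.008,-0.0335],"hand": 0},
  {"slide": [0.18,0.23,0.07],"dr": [-0.0125,0.008,-0.0335],"hand": 0},
  {"slide": [0.15,0.25,0.08],"dr": [-0.0125,0.008,-0.0335],"hand": 0},
  {"slide": [0.12,0.26,0.09],"dr": [-0.0125,0.008,-0.0335],"hand": 0},
  {"slide": [0.09,0.27,0.11],"dr": [-0.0125,0.008,-0.0335],"hand": 0},
  {"slide": [0.06,0.27,0.12],"dr": [-0.0125,0.008,-0.0335],"hand": 0},
  {"slide": [0.03,0.27,0.13],"dr": [-0.0125,0.008,-0.0335],"hand": 0},
  {"slide": [0,0.27,0.14],"dr": [-0.0125,0.008,-0.0335],"hand": 0},
  {"slide": [-0.03,0.26,0.15],"dr": [-0.0125,0.008,-0.0335],"hand": 0},
  {"slide": [-0.06,0.25,0.16],"dr": [-0.0125,0.008,-0.0335],"hand": 0},
])

```text
time: 19.3
ee_pos: [0.4402, 0.1613, 0.2566]
eef_rot: [[-0.645, -0.558, 0.522], [-0.276, 0.807, 0.523], [-0.713, 0.193, -0.674]]
wrist_force: [0.9, -0.1, -1.3]
finger_gap: 0.51
grip_force: 42.4
```

```bash
cat > back.py <<'E'
from tgt import *
import pickle,sys
p,R,q=pickle.load(open("grasp.pkl","rb"))
go(p+nrm*float(sys.argv[1]),R)
s=get_state(); print(s["finger_gap"],s["grip_force"])
E
python3 back.py .1
```

```text
now [0.4402 0.1613 0.2566] q [ 0.5  -0.14 -0.6  -0.62 -0.36 -1.05] t 19.3 F [ 0.9 -0.1 -1.3]
world [ 0.1045  0.0596 -0.1021] slide [-0.111 -0.3    1.545]
dr [-0.001 -0.     0.002] deg 0.3 slide after turn [-0.112 -0.305  1.544]
0.5096857506714378 42.37747791252332
```

Request:
apply_moves([
  {"slide": [-0.02,-0.06,0.31],"dr": [0,0,0.001],"hand": 0},
  {"slide": [-0.02,-0.06,0.31],"dr": [0,0,0.001],"hand": 0},
  {"slide": [-0.02,-0.06,0.31],"dr": [0,0,0],"hand": 0},
  {"slide": [-0.02,-0.06,0.31],"dr": [0,0,0],"hand": 0},
  {"slide": [-0.03,-0.06,0.3],"dr": [0,0,0],"hand": 0},
  {"slide": [0,0,0],"dr": [0,0,0],"hand": 0},
  {"slide": [0,0,0],"dr": [0,0,0],"hand": 0},
])

```text
time: 20.0
ee_pos: [0.5451, 0.2187, 0.1542]
eef_rot: [[-0.652, -0.55, 0.523], [-0.267, 0.811, 0.52], [-0.71, 0.199, -0.675]]
wrist_force: [-0.0, 0.7, -1.1]
finger_gap: 0.516
grip_force: 42.4
```

```bash
python3 back.py .03
python3 - <<'E'
from tgt import *
# beaker in hand: fit axis from the wrist depth, compare with home line shifted by the lift
c=camera("wrist"); P=pts(c); f=c["frame"].astype(int); s=get_state()
import pickle; p0,R0,_=pickle.load(open("grasp.pkl","rb"))
p,R=s["ee_pos"],s["eef_rot"]
H=(P-p)@R@R0.T+p0   # as if the tool stood at the grasp pose
d=H-MID; ax=d@a; rad=np.linalg.norm(d-ax[...,None]*a,axis=-1)
m=(c["depth"]>0)&(rad<.03)&(abs(ax)<.06)&(f.max(-1)-f.min(-1)<60); m[:, :205]=0; m[:,355:]=0; m[365:]=0
Q=H[m]; t=(Q-MID)@a; core=Q[(t<.01)&(t>-.04)]
def res(x):
    v=np.array([x[0],x[1],1]);v/=np.linalg.norm(v); e=core-np.array([x[2],x[3],.0736]); e=e-np.outer(e@v,v); return np.linalg.norm(e,axis=1)-.023
r=least_squares(res,[a[0]/a[2],a[1]/a[2],MID[0],MID[1]],loss="soft_l1",f_scale=.001); v=np.array([r.x[0],r.x[1],1]);v/=np.linalg.norm(v)
print("axis",v.round(3),"home",a.round(3),"pt",r.x[2:].round(4),"rms",np.sqrt((r.fun**2).mean()).round(4),"axial base",np.percentile(t,[.5,1,2]).round(4))
E
```

```text
now [0.5451 0.2187 0.1542] q [ 0.36  0.24 -0.38 -1.1  -0.35 -0.48] t 20.0 F [-0.   0.7 -1.1]
world [ 0.0451  0.0217 -0.0492] slide [-0.002 -0.17   0.681]
dr [-0.002 -0.    -0.002] deg 0.5 slide after turn [-0.001 -0.174  0.68 ]
0.5161056565625414 42.351075793812925
axis [0.653 0.273 0.707] home [0.65  0.279 0.707] pt [0.5954 0.2388] rms 0.001 axial base [-0.0472 -0.0471 -0.0465]
```

Request:
apply_moves([
  {"slide": [0,-0.043,0.17],"dr": [-0.001,0,-0.001],"hand": 0},
  {"slide": [0,-0.043,0.17],"dr": [-0.001,0,-0.001],"hand": 0},
  {"slide": [0,-0.043,0.17],"dr": [0,0,0],"hand": 0},
  {"slide": [0,-0.043,0.17],"dr": [0,0,0],"hand": 0},
  {"slide": [0,0,0],"dr": [0,0,0],"hand": 0},
  {"slide": [0,0,0],"dr": [0,0,0],"hand": 0},
])

```text
time: 20.65
ee_pos: [0.5899, 0.2408, 0.108]
eef_rot: [[-0.645, -0.559, 0.521], [-0.272, 0.805, 0.527], [-0.714, 0.198, -0.671]]
wrist_force: [-1.0, -0.1, -0.2]
finger_gap: 0.518
grip_force: 42.3
```

```bash
python3 back.py 0.0
```

```text
now [0.5899 0.2408 0.108 ] q [ 0.31  0.39 -0.29 -1.26 -0.37 -0.27] t 20.65 F [-1.  -0.1 -0.2]
world [ 0.0198  0.0079 -0.0242] slide [ 0.024 -0.095  0.307]
dr [0.    0.001 0.001] deg 0.2 slide after turn [ 0.023 -0.095  0.307]
0.5175709701379198 42.32488631405431
```

Request:
apply_moves([
  {"slide": [0,-0.025,0.08],"dr": [0,0,0],"hand": 0},
  {"slide": [0,-0.025,0.08],"dr": [0,0,0],"hand": 0},
  {"slide": [0,-0.018,0.06],"dr": [0,0,0],"hand": 0},
  {"slide": [0,-0.01,0.04],"dr": [0,0,0],"hand": 0},
  {"slide": [0,0,0],"dr": [0,0,0],"hand": 0},
  {"slide": [0,0,0],"dr": [0,0,0],"hand": 0},
])

```text
time: 21.25
ee_pos: [0.6083, 0.2485, 0.088]
eef_rot: [[-0.645, -0.559, 0.52], [-0.273, 0.805, 0.527], [-0.714, 0.198, -0.672]]
wrist_force: [0.0, 0.2, -0.5]
finger_gap: 0.515
grip_force: 42.4
```

```bash
python3 back.py 0.0
```

```text
now [0.6083 0.2485 0.088 ] q [ 0.3   0.45 -0.25 -1.31 -0.37 -0.21] t 21.25 F [ 0.   0.2 -0.5]
world [ 0.0014  0.0002 -0.0042] slide [ 0.021 -0.015  0.037]
dr [0.001 0.001 0.001] deg 0.2 slide after turn [ 0.02  -0.015  0.037]
0.5148182212774799 42.38181494518358
```

Request:
apply_moves([
  {"slide": [0.008,-0.007,0.018],"dr": [0,0,0],"hand": 0},
  {"slide": [0.008,-0.006,0.018],"dr": [0,0,0],"hand": 0},
  {"slide": [0,0,0],"dr": [0,0,0],"hand": 0},
  {"slide": [0,0,0],"dr": [0,0,0],"hand": 0},
])

```text
time: 21.65
ee_pos: [0.6099, 0.2488, 0.0846]
eef_rot: [[-0.645, -0.559, 0.521], [-0.272, 0.805, 0.527], [-0.714, 0.198, -0.672]]
wrist_force: [-1.1, -0.9, 0.6]
finger_gap: 0.519
grip_force: 42.6
```

```bash
python3 back.py 0.0
```

```text
now [0.6099 0.2488 0.0846] q [ 0.29  0.45 -0.25 -1.32 -0.37 -0.19] t 21.65 F [-1.1 -0.9  0.6]
world [-0.0002 -0.0002 -0.0009] slide [ 0.008 -0.002  0.004]
dr [0.    0.001 0.001] deg 0.2 slide after turn [ 0.008 -0.002  0.004]
0.519248509228684 42.614409458801674
```

Request:
apply_moves([
  {"slide": [0.01,0,0.006],"dr": [0,0,0],"hand": 0},
  {"slide": [0,0,0],"dr": [0,0,0],"hand": 0},
  {"slide": [0,0,0],"dr": [0,0,0],"hand": 0.54},
  {"slide": [0,0,0],"dr": [0,0,0],"hand": 0.58},
  {"slide": [0,0,0],"dr": [0,0,0],"hand": 0.65},
  {"slide": [0,0,0],"dr": [0,0,0],"hand": 0.8},
  {"slide": [0,0,0],"dr": [0,0,0],"hand": 1},
  {"slide": [0,0,0],"dr": [0,0,0],"hand": 1},
  {"slide": [0,0,0],"dr": [0,0,0],"hand": 1},
  {"slide": [0,0,0],"dr": [0,0,0],"hand": 1},
])

```text
time: 22.65
ee_pos: [0.6096, 0.249, 0.0833]
eef_rot: [[-0.645, -0.559, 0.521], [-0.273, 0.805, 0.527], [-0.714, 0.198, -0.672]]
wrist_force: [-0.6, 0.1, -0.8]
finger_gap: 1.001
grip_force: 0.0
```

Request:
apply_moves([
  {"slide": [0,0,-0.1],"dr": [0,0,0],"hand": 1},
  {"slide": [0,0,-0.1],"dr": [0,0,0],"hand": 1},
  {"slide": [0,0,-0.2],"dr": [0,0,0],"hand": 1},
  {"slide": [0,0,-0.3],"dr": [0,0,0],"hand": 1},
  {"slide": [0,0,-0.3],"dr": [0,0,0],"hand": 1},
  {"slide": [0,0,-0.3],"dr": [0,0,0],"hand": 1},
  {"slide": [0,0,-0.3],"dr": [0,0,0],"hand": 1},
  {"slide": [0,0,0],"dr": [0,0,0],"hand": 1},
  {"slide": [0,0,0],"dr": [0,0,0],"hand": 1},
])

```text
time: 23.55
ee_pos: [0.5259, 0.1645, 0.1921]
eef_rot: [[-0.644, -0.559, 0.522], [-0.272, 0.805, 0.527], [-0.716, 0.197, -0.67]]
wrist_force: [0.3, 0.3, -1.0]
finger_gap: 1.004
grip_force: 0.0
```

```bash
sed -i 's/^c=dict(np.load("w1.npz"))/c=camera("wrist"); np.savez("w8.npz",**c); print(get_state()["ee_pos"],get_state()["finger_gap"])/; s/m\[112:242,240:320\]=1/m[80:260,200:360]=1/' m4.py; python3 m4.py; python3 bars2.py | head -0
```

```text
[0.52611112 0.1647077  0.19113754] 0.9987130290605187
7015 [-0.0497 -0.0482 -0.0426  0.0436  0.0479  0.0494]
axis [0.646 0.281 0.709] tilt 44.8 yaw 0.41 pt [0.594  0.2378] rms 0.0009
axial [-0.0498 -0.049  -0.0449  0.047   0.0484  0.0494]
plate 6241 [0.5816 0.2323] [0.1006 0.08  ] 0.397 0.006524986395127191Traceback (most recent call last):
  File "bars2.py", line 7, in <module>
    print(nm,"tray px",ins.sum(),"y range",np.percentile(y[ins],[1,99]).round(3),"x",np.percentile(x[ins],[1,99]).round(3),"bright pct",np.percentile(k["frame"].min(-1)[ins],[5,50,90,97,99.5]))
                                           ~~~~~~~~~~~~~^^^^^^^^^^^^^^^
    return _quantile_unchecked(
        a, q, axis, out, overwrite_input, method, keepdims, weights)
    return _ureduce(a,
                    func=_quantile_ureduce_func,
    ...<5 lines>...
                    overwrite_input=overwrite_input,
                    method=method)
    r = func(a, **kwargs)
    result = _quantile(arr,
                       quantiles=q,
    ...<2 lines>...
                       out=out,
                       weights=wgt)
    slices_having_nans = np.isnan(arr[-1, ...])
                                  ~~~^^^^^^^^^
IndexError: index -1 is out of bounds for axis 0 with size 0
Exception ignored on flushing sys.stdout:
BrokenPipeError: [Errno 32] Broken pipe
```

The fit of the beaker matches its starting place to under 1 mm (axis point 0.5940, 0.2378, same as before). The gripper is open and clear.

```bash
python3 -c "
from station import *
print(sign_off())"
```

```text
the job is handed in; nothing more can be done
None
```

The three stir bars are in the tray and the beaker is back home in its stand (within about 1 mm of where it started), let go with the gripper clear; the job is handed in at about 24 s, though I did not re-measure the timer, tape roll and marker at the end and the verdict was not shown.

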